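Raise the finishing hood's window to its mark and slide the oiled vase in to dry

TASK

Push the hood's counterweighted window up from beneath its lip until the underside of the lip is level with the point of the brass arrow on the left-hand jamb, then push the drying board, gently and with the vase standing on it, until the whole board is behind the window. The vase is wet with oil, so nothing of the robot may touch it; nothing is to be gripped or lifted, only pushed. Leave the window at the arrow, the arrow where it is clamped, the cup already drying at the back undisturbed, and the oil can and tin in their places.

Things in the scene. Friction and masses are not known exactly. Their poses are not given: they have to be found in the camera images.
- hood: Bench finishing hood, a clear box of aluminium profile, 340 mm wide, 480 high; fixed. Origin on the bench top below the middle of the window; x level into the hood, square to the window (hood turned up to 0.1 rad), y left along it, z up. Window: plane x = 0, 10 mm thick. Jambs 18 wide, 30 deep at y = +-0.157 (opening 296 mm); back at x = 0.245.
- apron_edge (a point): Middle of the near edge of the hood's flat grey deck, on its top face, 12 mm above the bench, 0.170 m before the window. The deck is 340 mm wide and runs level from here to the back of the hood; the part before the window is an open apron.
- sash (a joint): Opening in m between the deck's top and the underside of the window's lip; the window slides straight up and down, 0 to 0.245, and starts at 0.070 to 0.100. It is counterweighted and stays where it is left; moving it takes 2 to 6 N either way. Aluminium frame 290 mm wide, 215 high, clear pane.
- lip_edge (a point): Middle of the lip's front edge, at the height of its underside. The lip is a level flange along the window's bottom, 240 mm long (y = -0.120 to 0.120 of the hood), 7 mm thick, from the window's face (x = -0.005) out to this point (x = -0.0465). Its front edge is rolled, radius 3.5 mm; below it is open air down to the deck.
- mark (a point): Point of the small brass arrow (30 x 20 mm, knurled screw) clamped on the front of the left-hand jamb; it points right at the window's edge. The underside of the lip has to stand at its height, 0.180 to 0.225 m above the deck. The arrow stands out to x = -0.031 of the hood and covers y = 0.136 to 0.168.
- board: Drying board, wood, loose, 100 mm deep (x), 140 wide (y), 30 high on two battens, 0.3 kg, lying on the deck before the window. Origin: middle of its underside; x points into the hood, y left. Its near face (x = -0.050), to be pushed, runs from 8 to 30 mm above the deck over the full width.
- board_left (a point): Left end of the board's near edge (x = -0.050, y = 0.070 of the board), 19 mm above the deck.
- board_right (a point): Right end of the board's near edge (x = -0.050, y = -0.070 of the board), 19 mm above the deck. The board is inside when both ends are behind the window, beyond x = 0.005 of the hood.
- vase: Freshly oiled bud vase, dark turned wood, 60 mm across the belly, 116 high, 0.14 kg, standing loose near the middle of the board. Origin: middle of its foot, z up. Too tall to pass the window before that is raised.
- cup: Turned wooden cup, 66 mm across, 68 high, loose, in the left rear corner of the hood; its front is about 0.165 m behind the window, so the board fits before it with some 60 mm to spare. Origin: middle of its foot.
- oil_can: Green oil can with a spout, 71 x 92 mm, 167 high, on the bench left of the hood near the front edge; origin: middle of its underside. A bystander.
- wax_tin: Round tin with a red lid, 67 mm across, 32 high, on the bench left of the oil can; origin: middle of its underside. A bystander.

How it is judged:
By the outcome, as a careful person would: the job done as asked, in the order asked, and still so for the second after the job is handed in, with the robot touching nothing.
It also fails if it takes over 64 s, if anything falls off the work surface, if the arm or the gripper's body presses on something with over 40 N, if the wrist force passes 120 N, or if a joint passes its speed limit or range.

ROBOT

A 6-joint arm with a two-finger parallel gripper is mounted at the origin on a cart in front of the work surface, level with it; the furniture and walls round the work are solid. World frame = base frame: x ahead of the robot, y to its left, z up, the work surface at z = 0. Lengths are in m, angles in rad, forces in N, time in s.
With the tool pointing down it reaches from about 0.375 to 0.9 m from the base axis. Payload 3.1 kg.
Tool frame: the origin (TCP) lies between the finger pads; the fingertips stand 11 mm ahead of it and the grasp point (between the pads) lies 8 mm behind it; z points along the fingers, y is the direction in which the jaws open and shut (so a half turn about z gives the same grasp; the last joint's range is limited). The gripper opens to 85 mm and grips with 20 to 120 N. Pads are 22 mm wide; open, the fingers measure 114 mm over their backs; the gripper's body (76 mm by 85 mm) begins 54 mm behind the grasp point. The pads swing forward as they close: fully open they stand 13 mm farther back than shut.
Start: joints at [1.091, 0.527, 1.433, -0, 1.181, -0.178], TCP at [0.185, 0.597, 0.242] pointing down, gripper open.
Joint ranges: [-3.08, 3.08], [-0.75, 2.2], [0.22, 2.44], [-1.43, 4.57], [0, 2.65], [-2.85, 2.85]. Speed limits (rad/s): [2.79, 2.79, 3.14, 3.14, 3.14, 3.14].

INTERFACE

Orientations are given as a unit quaternion [x, y, z, w].
In Python, from station import manip gives the robot as it stands.
- The arm moves only by the tool move_arm, never from a script. Its argument "deltas" is a list of rows, each a list of 5 numbers: the shift along the tool's x, y, z in units of 40 cm (1.0 is 40 cm), then the turn about the tool's z in units of 0.5 rad (1.0 is 0.5 rad), then the opening in per cent of the stroke, from 0 (shut) to 100 (fully open). In form: [[x, y, z, twist, grip], ...]. A call has exactly 8 rows; each row is the pose to reach, as a shift and turn from the pose commanded when the call began, along the tool's axes at that moment; what a row does not reach only later rows make up. A row lasts 1/12 s, in which the tool goes at most 41.7 mm and 7.16 degrees, less where a joint would pass 70% of its speed; a pose out of reach is approached as far as the arm can. A call with a number of a shift or a turn outside -1 to 1 is refused whole. A call with a gripper value outside its range is refused whole. The fingers move at their own pace and stop on an object; "force" is the grip in N (left out, the last holds). Time passes only in rows, so rows that repeat a pose let the fingers close, or fill a call up. It gives the time, the measured TCP pose, the force and the opening at its end, in the units of the state.
- manip.sense(): the state, without advancing time (a new reading comes with each control period).
- manip.snapshot(name): name is "scene" or "side" or "wrist"; returns (picture, depth): 480x640x3 uint8, red, green, blue; 480x640 float32, m along the optical axis (not along the pixel's ray), 0 where there is no reading.
- manip.get_calibration(name): a dict with "vfov" (degrees; the focal length in pixels is half the picture's height over the tangent of half this angle, whatever the lens; pixels are square), "cx", "cy" (the principal point, pixels), "pose" (4x4, takes a point from camera to world coordinates). Camera axes: x right, y down, z forward; pixel columns grow to the right and rows downward; lengths in m; the calibration is good to about 2 mm. A picture is of the moment at which its call begins: read the wrist's pose just before it. get_calibration takes no time and is no camera call; for the wrist camera it gives the pose at the moment of the call.
- manip.sign_off(): hands the job in, once; it reports no verdict.
The state is a dict: "t": time; "q": joint angles; "qd": joint speeds; "tau": joint torques, N m; "tcp_pos": TCP position; "tool_rot": TCP orientation; "force": force on the tool from outside, world axes, zero at the start; "ft_torque": the same for the moment, N m; "finger_gap": opening from 0.0 (shut) to 1.0 (fully open).
Only numpy, scipy, OpenCV 4.12 (cv2) and the standard library are available. Lean on these libraries where they do the work, as an engineer would, in place of code of your own. Each camera call takes 0.05 s, during which the arm holds its last target.

## Working session

There is one attempt and no reset: what is moved stays moved. The work goes in short steps, Python scripts to look and compute and a tool call to move; the robot and the scene stay as the last step left them, time stands still between calls to the robot, and variables do not carry over. Pictures are saved under pics/ and viewed, and the job is handed in when it is done.

Besides the shell and the picture viewer there is one more tool, called after "Request:" by a JSON object that holds its "name" and its "arguments". move_arm: Moves the arm, as the interface text tells. Its arguments: {"type":"object","properties":{"deltas":{"type":"array","items":{"type":"array","items":{"type":"number"}}},"force":{"type":"number"}},"required":["deltas"]}

```bash
ls; mkdir -p pics
python3 - <<'E'
from station import manip
import cv2,numpy as np
s=manip.sense();print(s)
for n in("scene","side","wrist"):
    c=manip.get_calibration(n);p,d=manip.snapshot(n)
    cv2.imwrite(f"pics/{n}0.png",p[:,:,::-1]);np.savez(f"pics/{n}0.npz",p=p,d=d,pose=c["pose"],v=c["vfov"],c=(c["cx"],c["cy"]))
    print(n,c)
E
```

```text
pics
{'t': 0.0, 'q': array([ 1.09148806e+00,  5.28481572e-01,  1.43393841e+00,  3.49820016e-06,
        1.18137248e+00, -1.78478828e-01]), 'qd': array([ 0.00027037,  0.00109045, -0.00116314,  0.00121317, -0.00037999,
       -0.00012999]), 'tau': array([ 1.29383985e-03, -4.42345011e+01, -1.78029674e+01, -2.65976942e-04,
        8.19663604e-03, -4.64935269e-06]), 'tcp_pos': array([0.18482353, 0.59630969, 0.24131264]), 'tool_rot': array([ 1.49848749e-01,  9.88708320e-01, -1.04042654e-03, -3.56795219e-04]), 'force': array([-0.07038501,  0.23755201, -0.51819171]), 'ft_torque': array([ 0.05762356, -0.01054918,  0.04232959]), 'finger_gap': 0.9998384033678687}
scene {'vfov': 53.474406782220406, 'cx': 319.1280629061121, 'cy': 231.2376847193693, 'pose': array([[ 0.68598256, -0.54577326,  0.48120628,  0.0713398 ],
       [-0.72758046, -0.50780046,  0.46126497, -0.56051243],
       [-0.00738932, -0.66653601, -0.74543622,  0.80625435],
       [ 0.        ,  0.        ,  0.        ,  1.        ]])}
side {'vfov': 56.455704990937825, 'cx': 318.73276597874195, 'cy': 239.3795359627708, 'pose': array([[-0.77225056, -0.53842049,  0.33724241,  0.28130293],
       [-0.63526355,  0.64745685, -0.42099864,  0.26622188],
       [ 0.00832439, -0.53935424, -0.84203783,  0.78776195],
       [ 0.        ,  0.        ,  0.        ,  1.        ]])}
wrist {'vfov': 59.42625000180078, 'cx': 313.09681192137344, 'cy': 243.8138122340631, 'pose': array([[ 0.29703313,  0.90626796,  0.30074857,  0.10572868],
       [ 0.95486295, -0.28097767, -0.09637577,  0.62105045],
       [-0.00283864,  0.31580046, -0.94882138,  0.37332639],
       [ 0.        ,  0.        ,  0.        ,  1.        ]])}
```

View pics/scene0.png

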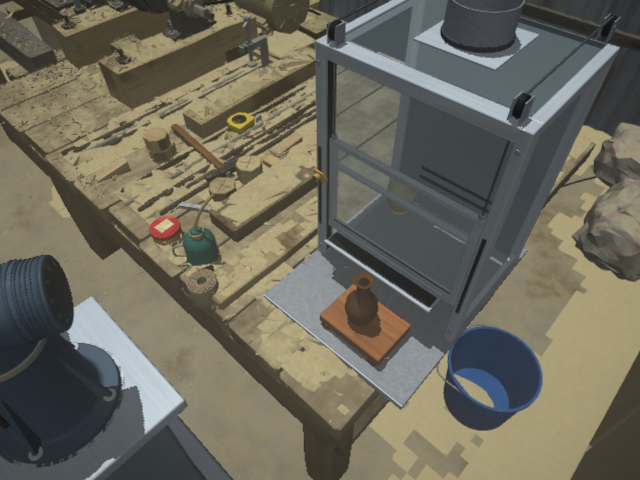

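View pics/side0.png

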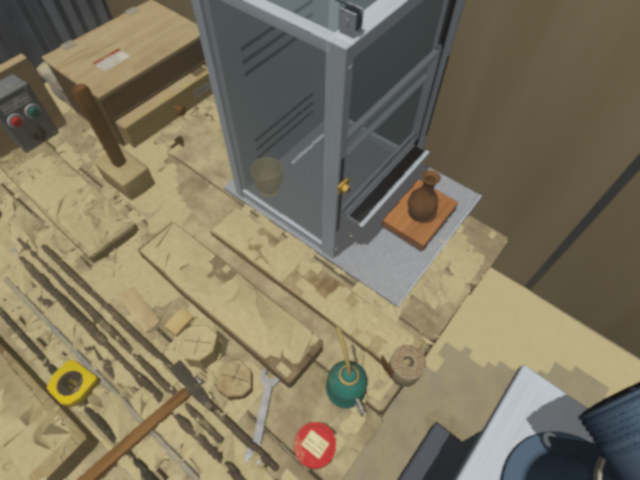

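View pics/wrist0.png

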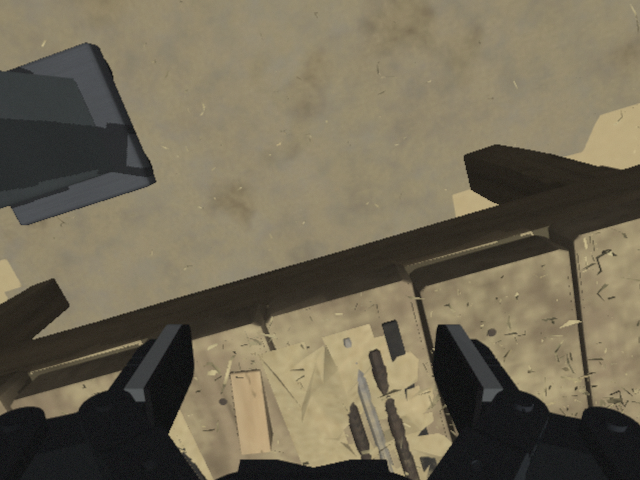

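```bash
cat > h.py <<'E'
import numpy as np,cv2
class V:
    def __init__(s,f):
        z=np.load(f);s.p=z['p'];s.d=z['d'];s.T=z['pose'];s.f=240/np.tan(np.radians(float(z['v']))/2);s.c=z['c']
    def ray(s,u,v):
        r=s.T[:3,:3]@np.array([(u-s.c[0])/s.f,(v-s.c[1])/s.f,1]);return s.T[:3,3],r
    def plane(s,u,v,z):
        o,r=s.ray(u,v);return o+r*(z-o[2])/r[2]
    def dep(s,u,v):
        o,r=s.ray(u,v);return o+r*s.d[int(round(v)),int(round(u))]
    def proj(s,P):
        q=s.T[:3,:3].T@(np.asarray(P)-s.T[:3,3]);return s.f*q[:2]/q[2]+s.c
def tri(*prs):
    A=np.zeros((3,3));b=np.zeros(3)
    for v,u,w in prs:
        o,r=v.ray(u,w);r=r/np.linalg.norm(r);M=np.eye(3)-np.outer(r,r);A+=M;b+=M@o
    return np.linalg.solve(A,b)
E
python3 - <<'E'
from h import *
np.set_printoptions(precision=4,suppress=True)
a=V('pics/scene0.npz');b=V('pics/side0.npz')
for n,w in(("a",a),("b",b)):pass
print("scene deck corners",a.plane(266,297,.012),a.plane(402,404,.012))
print("side deck corners",b.plane(400,303,.012),b.plane(480,196,.012))
print("lip",a.dep(334,246),a.dep(425,303), "arrow",a.dep(320,175),b.dep(344,186))
def crop(v,n,x0,y0,w,h,k):
    c=v.p[y0:y0+h,x0:x0+w,::-1];cv2.imwrite(f'pics/{n}.png',cv2.resize(c,None,fx=k,fy=k,interpolation=cv2.INTER_CUBIC))
crop(a,'s0a',255,140,200,150,4);crop(a,'s0c',255,260,200,150,4);crop(b,'d0a',310,140,200,150,4)
E
```

```text
scene deck corners [ 0.384  -0.1121  0.012 ] [ 0.3949 -0.4395  0.012 ]
side deck corners [ 0.383  -0.1096  0.012 ] [ 0.3907 -0.4368  0.012 ]
lip [ 0.5141 -0.1751  0.1077] [ 0.5267 -0.3763  0.1065] arrow [ 0.5366 -0.1182  0.239 ] [ 0.5337 -0.1105  0.2397]
```

View pics/s0a.png

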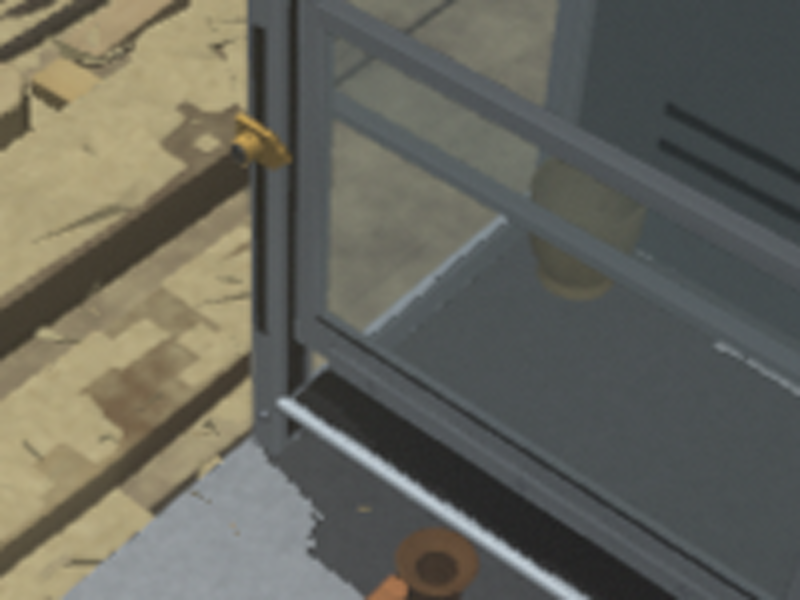

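View pics/s0c.png

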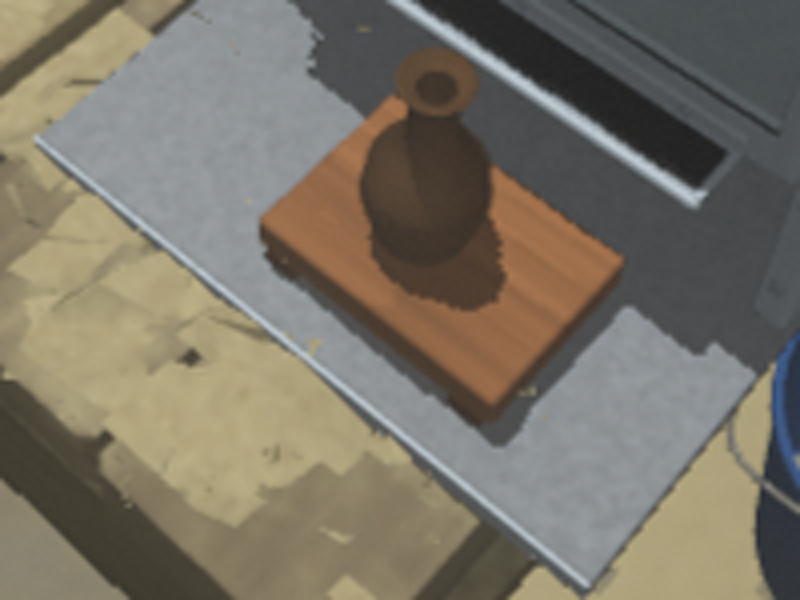

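View pics/d0a.png

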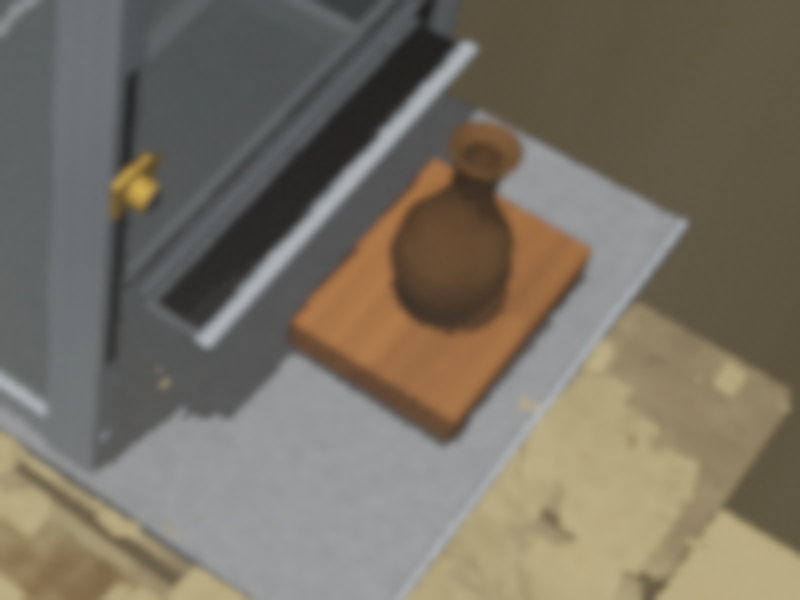

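Run:
```python
from h import *
np.set_printoptions(precision=4,suppress=True)
a=V('pics/scene0.npz');b=V('pics/side0.npz')
L=np.array([a.plane(265,294.5,.012),b.plane(400+.0,303,.012),a.plane(401,406,.012),b.plane(480.5,196,.012)]);print(L)
A=(L[0]+L[1])/2;B=(L[2]+L[3])/2
print('width',np.linalg.norm(A-B),'yaw',np.arctan2((A-B)[1],(A-B)[0])-np.pi/2)
M=(A+B)/2;yaw=np.arctan2((A-B)[1],(A-B)[0])-np.pi/2
c,s=np.cos(yaw),np.sin(yaw);R=np.array([[c,-s,0],[s,c,0],[0,0,1]]);O=M+R@[.17,0,-.012];print('O',O)
H=lambda P:R.T@(P-O)
for n,u,v in(('arrow',(327.75,180),(349,179)),('lipL',(325.5,240.5),(361,226)),('lipR',(430,310),(428,151))):
    P=tri((a,*u),(b,*v));print(n,P,H(P),'hood; depth',H(a.dep(*u)),H(b.dep(*v)),'reproj',a.proj(P)-u,b.proj(P)-v)
for n,u,v in(('NL',(320.5,315.5),(421.5,248.5)),('NR',(378,362),(457,202)),('FR',(411,325),None),('FL',None,(383,222))):
    print(n,*[H(w.plane(*x,.042)) for w,x in((a,u),(b,v)) if x])
# vase: rim centre and belly
for n,u,v in(('rim',(255+436/4,260+80/4),(310+485/4,140+150/4)),):
    P=tri((a,*u),(b,*v));print(n,P,H(P))
# pane/jamb plane check
for uv in ((322,230),(323,215),(322,160)):print('jamb front',H(a.dep(*uv)))
for uv in ((334,212),(333,190),):print('sash stile',H(a.dep(*uv)))
```

```text
[[ 0.3867 -0.1062  0.012 ]
 [ 0.383  -0.1096  0.012 ]
 [ 0.391  -0.4404  0.012 ]
 [ 0.3898 -0.4375  0.012 ]]
width 0.33109500198535824 yaw 0.016750202560120497
O [ 0.5576 -0.2706  0.    ]
arrow [ 0.5406 -0.1326  0.2325] [-0.0147  0.1382  0.2325] hood; depth [-0.0018  0.1488  0.2182] [-0.0178  0.1423  0.2375] reproj [-0.3257  0.326 ] [-0.2539 -0.4409]
lipL [ 0.5156 -0.1504  0.1018] [-0.04    0.1209  0.1018] hood; depth [-0.041   0.1188  0.1055] [-0.0429  0.1245  0.1068] reproj [-0.456   0.3953] [-0.3405 -0.5324]
lipR [ 0.52   -0.3903  0.1051] [-0.0396 -0.1191  0.1051] hood; depth [-0.0396 -0.1198  0.1077] [-0.041  -0.118   0.1051] reproj [-0.6022  0.5497] [-0.3394 -0.5783]
NL [-0.1433  0.0394  0.042 ] [-0.1451  0.054   0.042 ]
NR [-0.1456 -0.0967  0.042 ] [-0.1432 -0.0913  0.042 ]
FR [-0.0474 -0.0968  0.042 ]
FL [-0.0507  0.0488  0.042 ]
rim [ 0.4618 -0.2882  0.1556] [-0.0961 -0.016   0.1556]
jamb front [-0.011   0.1552  0.0841]
jamb front [-0.0108  0.1526  0.1299]
jamb front [-0.0132  0.1525  0.2703]
sash stile [-0.0019  0.132   0.1457]
sash stile [-0.0027  0.1349  0.2025]
```

Request:
{"name": "move_arm", "arguments": {"deltas": [[-0.06, -0.04, -0.01, 0.1, 100], [-0.14, -0.1, -0.03, 0.25, 100], [-0.24, -0.16, -0.05, 0.4, 100], [-0.34, -0.23, -0.07, 0.55, 100], [-0.44, -0.3, -0.09, 0.7, 100], [-0.53, -0.36, -0.11, 0.85, 100], [-0.61, -0.42, -0.12, 0.95, 100], [-0.66, -0.45, -0.125, 1.0, 100]]}}

```text
t: 0.82
tcp_pos: [0.3821, 0.3479, 0.2923]
tool_rot: [0.391, 0.921, -0.0, -0.0]
force: [0.9, -0.2, -0.5]
finger_gap: 0.999
```

Request:
{"name": "move_arm", "arguments": {"deltas": [[-0.06, -0.04, 0, 0.1, 100], [-0.14, -0.1, 0, 0.25, 100], [-0.22, -0.17, 0, 0.4, 100], [-0.31, -0.24, -0.01, 0.55, 100], [-0.4, -0.3, -0.01, 0.7, 100], [-0.48, -0.36, -0.01, 0.85, 100], [-0.56, -0.42, -0.02, 0.95, 100], [-0.6, -0.45, -0.02, 1.0, 100]]}}

```text
t: 1.48
tcp_pos: [0.4199, 0.0486, 0.3004]
tool_rot: [0.607, 0.794, -0.0, 0.001]
force: [1.0, 0.8, -0.0]
finger_gap: 1.001
```

```bash
cat > snap.py <<'E'
import sys
from station import manip
from h import *
np.set_printoptions(precision=4,suppress=True)
t=sys.argv[1]
for n in sys.argv[2:]:
    c=manip.get_calibration(n);p,d=manip.snapshot(n)
    cv2.imwrite(f"pics/{n}{t}.png",p[:,:,::-1]);np.savez(f"pics/{n}{t}.npz",p=p,d=d,pose=c["pose"],v=c["vfov"],c=(c["cx"],c["cy"]))
s=manip.sense();print({k:s[k] for k in('t','q','tcp_pos','tool_rot','force','finger_gap')})
E
python3 snap.py 1 scene side wrist
```

```text
{'t': 1.6333, 'q': array([-0.1457,  0.1713,  1.8328,  0.0003,  1.1377, -0.4119]), 'tcp_pos': array([0.4196, 0.0507, 0.2999]), 'tool_rot': array([ 0.6071,  0.7946,  0.0001, -0.0002]), 'force': array([-0.5921, -0.4923,  0.071 ]), 'finger_gap': 0.998007009660017}
```

View pics/scene1.png

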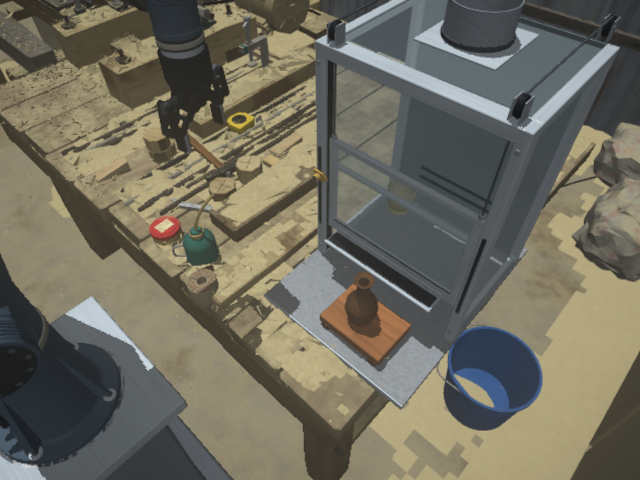

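View pics/wrist1.png

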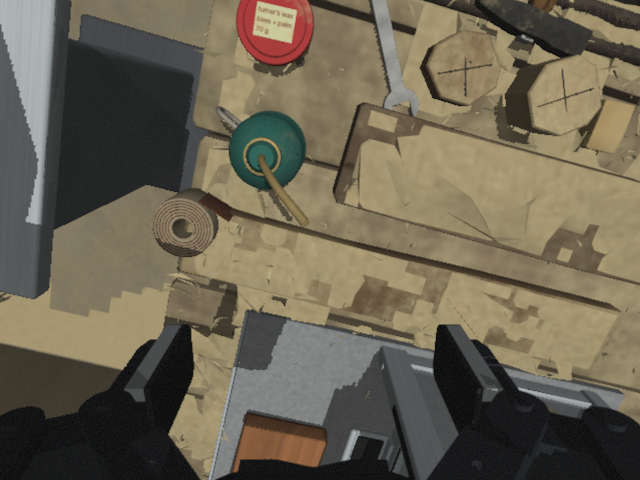

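View pics/side1.png

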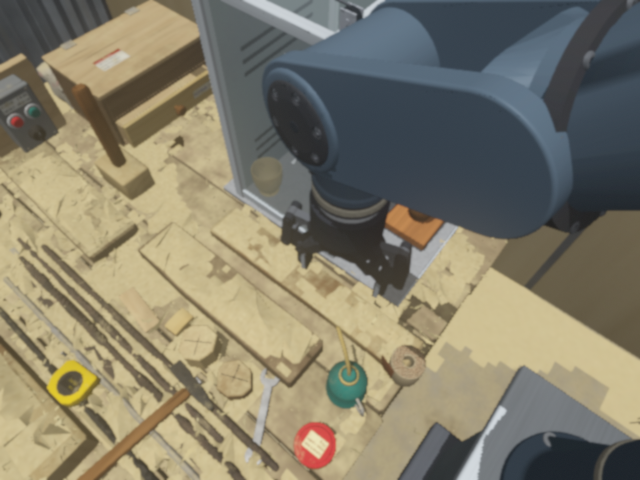

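Run:
```python
from h import *
np.set_printoptions(precision=1,suppress=True)
from scipy.spatial.transform import Rotation as Ro
tcp=np.array([.4197,.0505,.3]);R=Ro.from_quat([.6071,.7946,0,0]).as_matrix()
pts=[]
for n,box in(('scene',(150,40,240,160)),('side',(270,170,430,305))):
    v=V(f'pics/{n}1.npz');x0,y0,x1,y1=box
    cv2.imwrite(f'pics/g_{n}.png',cv2.resize(v.p[y0:y1,x0:x1,::-1],None,fx=5,fy=5,interpolation=cv2.INTER_CUBIC)[:600,:800])
    for y in range(y0,y1):
        for x in range(x0,x1):
            if v.d[y,x]>0:
                P=R.T@(v.dep(x,y)-tcp)
                if abs(P[0])<.06 and abs(P[1])<.09 and -.18<P[2]<.03: pts.append(P)
pts=np.array(pts)*1000;print(len(pts))
for z in range(-170,20,6):
    m=(pts[:,2]>=z)&(pts[:,2]<z+6);q=pts[m]
    if len(q)>3:print(z,len(q),'y',np.percentile(q[:,1],[1,99]),'x',np.percentile(q[:,0],[1,99]))
```

```text
11542
-170 295 y [-32.   14.8] x [-33.1  29.3]
-164 1250 y [-37.2  33.3] x [-38.5  34.9]
-158 460 y [-37.9  29.5] x [-39.3  35.3]
-152 468 y [-38.1  29.7] x [-38.8  35.3]
-146 442 y [-38.   27.5] x [-39.5  35.2]
-140 433 y [-37.7  27.8] x [-39.3  35.3]
-134 423 y [-38.3  27.6] x [-38.9  35.2]
-128 420 y [-37.4  28. ] x [-38.9  35.2]
-122 213 y [-38.6  25.8] x [-38.5  34.8]
-116 62 y [-38.9 -25.4] x [-13.3   9.1]
-110 659 y [-67.   66.4] x [-14.4   9.9]
-104 784 y [-68.7  67.1] x [-14.7  11.1]
-98 548 y [-69.6  67.5] x [-21.7  17. ]
-92 554 y [-70.1  68.4] x [-21.9  17.2]
-86 394 y [-71.4  69.6] x [-20.9  17. ]
-80 405 y [-72.3  70. ] x [-19.3  14.9]
-74 515 y [-72.2  70.5] x [-19.   14.6]
-68 575 y [-73.   71.1] x [-19.1  14.7]
-62 452 y [-74.1  72. ] x [-17.3  13.5]
-56 612 y [-74.3  72.5] x [-15.1  10.9]
-50 204 y [-68.8  70.5] x [-15.5  11.2]
-44 105 y [-58.3  56.6] x [-14.2   9.3]
-38 112 y [-56.9  53.4] x [-13.7   9.1]
-32 134 y [-57.2  55.7] x [-13.5   8.7]
-26 143 y [-56.7  55.9] x [-13.   9.]
-20 148 y [-56.8  55.8] x [-13.2   9. ]
-14 135 y [-55.7  54.5] x [-13.    8.5]
-8 62 y [-50.5  48.8] x [-12.7   8.5]
```

View pics/g_scene.png

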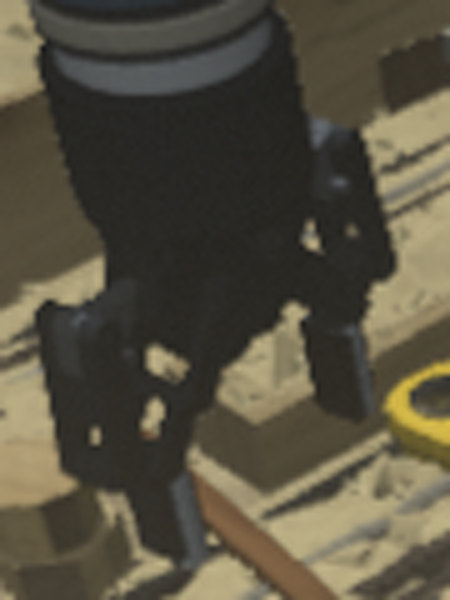

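View pics/g_side.png

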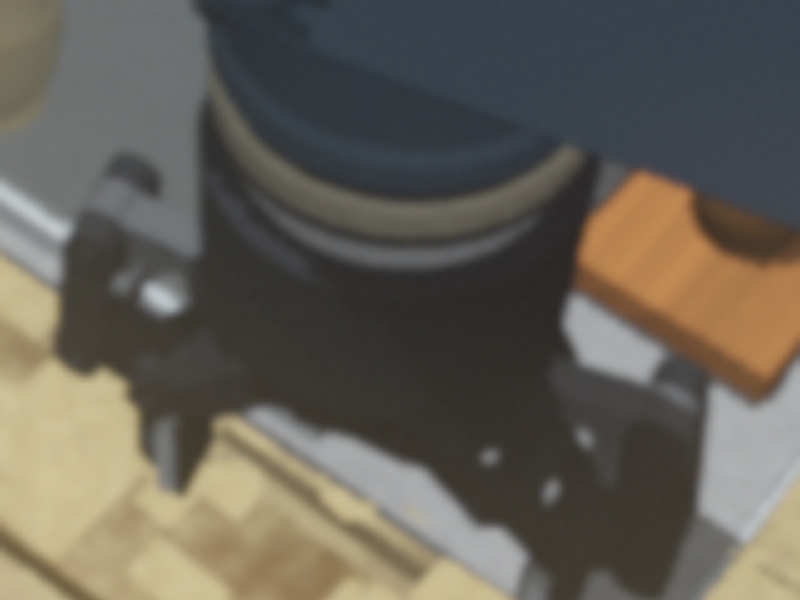

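Request:
{"name": "move_arm", "arguments": {"deltas": [[-0.04, -0.02, 0, 0.1, 0], [-0.1, -0.04, 0, 0.2, 0], [-0.16, -0.07, 0, 0.3, 0], [-0.23, -0.1, 0, 0.4, 0], [-0.3, -0.12, 0, 0.5, 0], [-0.36, -0.14, 0, 0.5, 0], [-0.4, -0.16, 0, 0.5, 0], [-0.4, -0.16, 0, 0.5, 0]], "force": 20}}

```text
t: 2.3
tcp_pos: [0.4008, -0.1206, 0.2998]
tool_rot: [0.7, 0.714, -0.0, 0.0]
force: [-0.1, 0.5, 0.5]
finger_gap: 0.003
```

```bash
python3 snap.py 2 scene side
python3 - <<'E'
from h import *
np.set_printoptions(precision=1,suppress=True)
from station import manip
from scipy.spatial.transform import Rotation as Ro
s=manip.sense()
tcp=s['tcp_pos'];R=Ro.from_quat(s['tool_rot']).as_matrix();print(R*100)
for n in('scene','side'):
    pts=[]
    v=V(f'pics/{n}2.npz')
    u=v.proj(tcp-[0,0,0]);print(n,u)
    x0,y0=(np.array(u)-[70,100]).astype(int);x0=max(x0,0);y0=max(y0,0)
    cv2.imwrite(f'pics/g2_{n}.png',cv2.resize(v.p[y0:y0+120,x0:x0+160,::-1],None,fx=5,fy=5,interpolation=cv2.INTER_CUBIC)[:600,:800])
    ys,xs=np.nonzero(v.d>0)
    rr=np.stack([(xs-v.c[0])/v.f,(ys-v.c[1])/v.f,np.ones(len(xs))])*v.d[ys,xs]
    P=(R.T@((v.T[:3,:3]@rr).T+v.T[:3,3]-tcp).T).T
    m=(abs(P[:,0])<.06)&(abs(P[:,1])<.09)&(P[:,2]>-.18)&(P[:,2]<.03)
    pts=P[m]*1000
    for z in range(-128,20,5):
        q=pts[(pts[:,2]>=z)&(pts[:,2]<z+5)]
        if len(q)>3:print(z,len(q),'y',np.percentile(q[:,1],[1,99]),'x',np.percentile(q[:,0],[1,99]))
E
```

```text
{'t': 2.4, 'q': array([-0.5566,  0.1638,  1.8435,  0.001 ,  1.1357, -0.5771]), 'tcp_pos': array([ 0.4003, -0.118 ,  0.2996]), 'tool_rot': array([ 0.7   ,  0.7142,  0.0003, -0.0008]), 'force': array([-0.7861,  0.0647,  0.7474]), 'finger_gap': 0.0017584125071269387}
[[  -2.   100.    -0.1]
 [ 100.     2.     0.2]
 [   0.2   -0.1 -100. ]]
scene [259.5 188.4]
-128 181 y [-37.2  24.3] x [-39.8  12.5]
-123 132 y [-37.4  21.7] x [-39.6  11.5]
-118 46 y [-37.6   1.5] x [-36.5   7. ]
-113 46 y [-38.5 -24.1] x [-13.5   5.6]
-108 71 y [-39.9 -18.8] x [-13.6   6.2]
-103 90 y [-41.   -6.7] x [-13.9   4.4]
-98 187 y [-41.7  39.9] x [-22.6   3.8]
-93 183 y [-48.1  36.7] x [-22.1   2.8]
-88 204 y [-56.8  56.1] x [-22.3   4.7]
-83 255 y [-60.8  59.2] x [-21.1   9.3]
-78 206 y [-61.   60.7] x [-19.4   9.7]
-73 153 y [-57.   57.3] x [-19.9  -5.1]
-68 134 y [-53.3  53.9] x [-19.8  -0.1]
-63 141 y [-48.6  50.5] x [-20.4  -0.7]
-58 116 y [-44.3  45.5] x [-19.7  12.6]
-53 94 y [-41.7  43.6] x [-15.3  10.9]
-48 131 y [-37.4  39.7] x [-15.3   8.3]
-43 138 y [-32.5  32.7] x [-16.1   8.5]
-38 70 y [-30.1  30.6
[... 734 characters left out ...]
[-61.1  60.2] x [-11.8  20. ]
-78 305 y [-61.1  59.5] x [ 1.4 18.2]
-73 193 y [-57.2  58.2] x [ 4.  18.3]
-68 210 y [-54.1  52.2] x [-4.2 18.5]
-63 199 y [-48.7  49.5] x [-6.1 18.4]
-58 161 y [-45.6  46.3] x [-10.   18.3]
-53 128 y [-40.8  42.3] x [-11.   16.1]
-48 269 y [-37.6  37.9] x [-8.5 13.5]
-43 197 y [-34.   35.5] x [-9.3 14.4]
-38 124 y [-30.1  30.1] x [-7.2 14.8]
-33 54 y [-17.4  20.6] x [-1.6 14. ]
-28 43 y [-13.8   9.5] x [ 0.2 12.6]
-23 43 y [-13.3  12.6] x [ 5.9 12.9]
-18 56 y [-13.6  13.3] x [-1.3 12.6]
-13 51 y [-13.8  13.4] x [-3.  12.5]
-8 54 y [-13.3  13. ] x [-5.6 12.4]
-3 51 y [-13.4  12.4] x [-3.7 12.4]
2 32 y [-10.   12.2] x [ 6.3 12.1]
7 10 y [-6.5  5.1] x [ 6.3 11.7]
```

View pics/scene2.png

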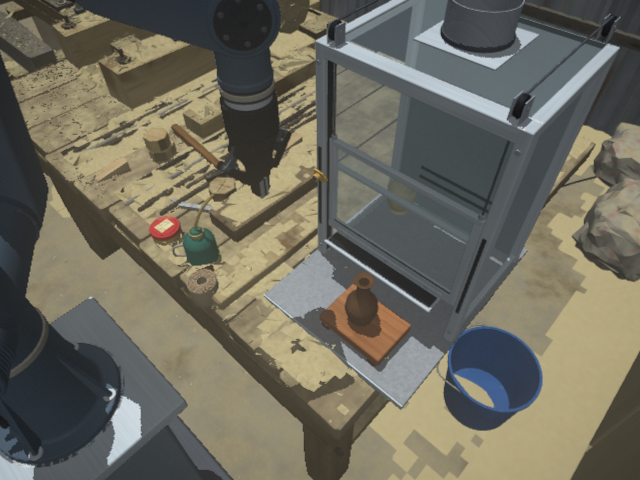

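View pics/g2_scene.png

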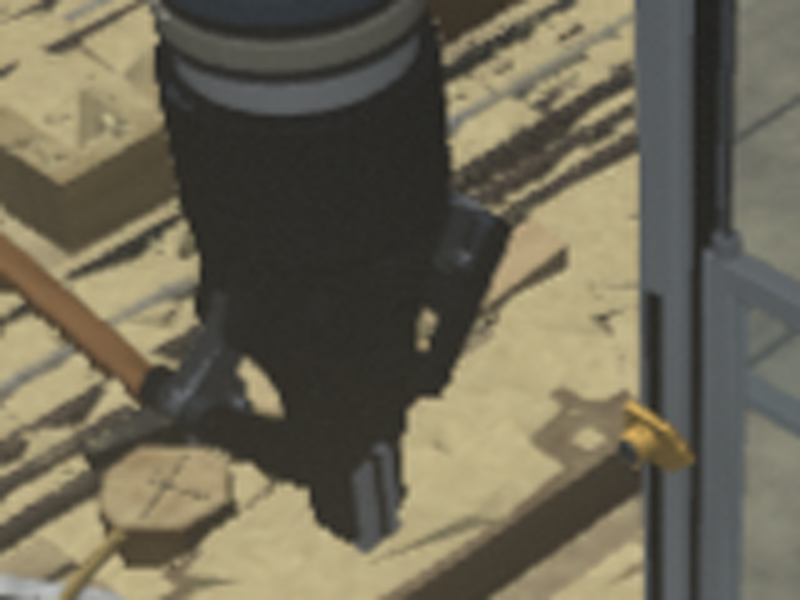

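View pics/side2.png

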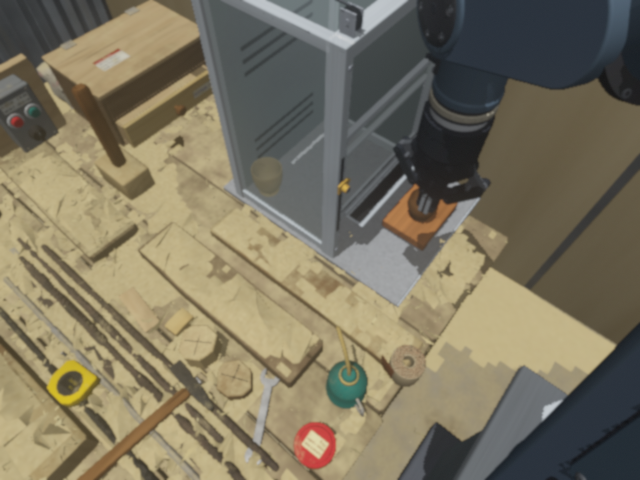

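Run:
```python
from h import *
np.set_printoptions(precision=1,suppress=True)
from station import manip
from scipy.spatial.transform import Rotation as Ro
s=manip.sense();tcp=s['tcp_pos'];R=Ro.from_quat(s['tool_rot']).as_matrix()
for n in('scene','side'):
    v=V(f'pics/{n}2.npz');ys,xs=np.nonzero(v.d>0)
    rr=np.stack([(xs-v.c[0])/v.f,(ys-v.c[1])/v.f,np.ones(len(xs))])*v.d[ys,xs]
    P=(R.T@((v.T[:3,:3]@rr).T+v.T[:3,3]-tcp).T).T*1000
    P=P[(abs(P[:,0])<100)&(abs(P[:,1])<120)&(P[:,2]>-420)]
    for z in range(-400,-120,20):
        q=P[(P[:,2]>=z)&(P[:,2]<z+20)]
        if len(q)>3:print(n,z,len(q),'y',np.percentile(q[:,1],[1,99]),'x',np.percentile(q[:,0],[1,99]))
a=V('pics/scene0.npz')
# lip depth profile across front edge in mid-columns
from math import cos,sin
yaw=.0175;Rh=np.array([[cos(yaw),-sin(yaw),0],[sin(yaw),cos(yaw),0],[0,0,1]]);O=np.array([.561,-.2705,0])
for u in(345,420):
    for v in range(int(240+(u-325)*.66),int(240+(u-325)*.66)+22,1):print(u,v,a.p[v,u],1000*(Rh.T@(a.dep(u,v)-O)))
```

```text
scene -320 1889 y [-119.2   -3.7] x [-66.   11.8]
scene -300 2787 y [-117.3    2.5] x [-68.9   9.6]
scene -280 1653 y [-90.3   1.2] x [-68.4  -7.7]
scene -260 490 y [-59.   -6.6] x [-62.7 -28.2]
scene -240 639 y [-33.6  20.5] x [-35.6  11.4]
scene -220 839 y [-33.7  20. ] x [-35.7  12.1]
scene -200 898 y [-35.3  25.2] x [-37.6  15.8]
scene -180 843 y [-36.5  29.2] x [-38.8  20.2]
scene -160 740 y [-37.4  22.8] x [-40.1  13.4]
scene -140 681 y [-37.3  23.5] x [-39.7  12.7]
side -360 12 y [-50.8 -46.8] x [98.  99.9]
side -340 824 y [-51.3 -19.3] x [79.5 99.9]
side -320 1790 y [-50.5  13.8] x [62.4 99.6]
side -300 2297 y [-49.7  42.9] x [45.2 99.3]
side -280 1486 y [-30.7  55.9] x [33.8 86.8]
side -260 317 y [-0.4 49.1] x [37.2 66.9]
side -240 921 y [-32.3  41.7] x [ 8.4 35.1]
side -220 1341 y [-33.3  40.3] x [ 0.7 34.8]
side -200 1312 y [-35.2  31.2] x [-4.9 36.7]
side -180 1201 y [-36.1  33.1] x [-8.4 37.8]
side -160 982 y [-37.3  31.6] x [ 0.4 38.6]
side -140 885 y [-37.2  31.7] x [ 0.2 38.8]
345 253 [186 197 203] [-43.6  70.  106.6]
345 254 [175 187 194] [-45.1  68.7 106. ]
345 255 
[... 950 characters left out ...]
32 139 145] [ -46.  -101.8  104.9]
420 307 [90 94 97] [ -46.1 -102.4  102.4]
420 308 [72 74 75] [  9.4 -80.7  12.3]
420 309 [72 74 76] [  7.7 -81.9  11.9]
420 310 [71 73 75] [  5.9 -83.2  11.8]
420 311 [71 73 75] [  5.  -84.1  10.2]
420 312 [73 75 77] [  3.7 -85.2   9.3]
420 313 [75 77 78] [ -0.2 -87.2  12.5]
420 314 [74 77 78] [ -1.  -88.1  10.7]
420 315 [72 75 75] [ -4.1 -89.8  12.7]
420 316 [72 75 76] [ -4.2 -90.4   9.8]
420 317 [70 73 74] [ -7.5 -92.2  12.1]
420 318 [72 74 75] [ -8.1 -93.   10.1]
420 319 [73 75 76] [-10.5 -94.5  11. ]
420 320 [74 76 77] [-12.2 -95.7  10.8]
420 321 [73 74 75] [-14.8 -97.3  12.1]
420 322 [72 74 75] [-15.9 -98.2  10.8]
420 323 [72 73 75] [-17.5 -99.4  10.5]
```

Request:
{"name": "move_arm", "arguments": {"deltas": [[-0.04, 0.01, 0.08, 0, 0], [-0.08, 0.03, 0.18, 0, 0], [-0.12, 0.04, 0.28, 0, 0], [-0.14, 0.047, 0.38, 0, 0], [-0.14, 0.047, 0.47, 0, 0], [-0.14, 0.047, 0.55, 0, 0], [-0.14, 0.047, 0.62, 0, 0], [-0.14, 0.047, 0.66, 0, 0]]}}

```text
t: 3.07
tcp_pos: [0.4195, -0.1719, 0.0332]
tool_rot: [0.699, 0.715, -0.0, -0.003]
force: [-0.0, 0.5, 0.3]
finger_gap: 0.003
```

Request:
{"name": "move_arm", "arguments": {"deltas": [[0, 0, 0.01, 0, 100], [0, 0, 0.02, 0, 100], [0, 0, 0.02, 0, 100], [0, 0, 0.02, 0, 100], [0, 0.01, 0.02, 0, 100], [0, 0.02, 0.02, 0, 100], [0, 0.03, 0.02, 0, 100], [0, 0.035, 0.02, 0, 100]]}}

```text
t: 3.73
tcp_pos: [0.4357, -0.1751, 0.0286]
tool_rot: [0.7, 0.714, 0.0, 0.001]
force: [-0.2, 0.0, 0.5]
finger_gap: 1.0
```

```bash
python3 snap.py 3 scene side wrist
```

```text
{'t': 3.8833, 'q': array([-0.6213,  0.72  ,  1.9727, -0.0001,  0.4482, -0.6415]), 'tcp_pos': array([ 0.4347, -0.1747,  0.0281]), 'tool_rot': array([0.6999, 0.7142, 0.    , 0.0004]), 'force': array([ 0.1222,  0.0141, -0.1612]), 'finger_gap': 1.001560113253182}
```

View pics/scene3.png

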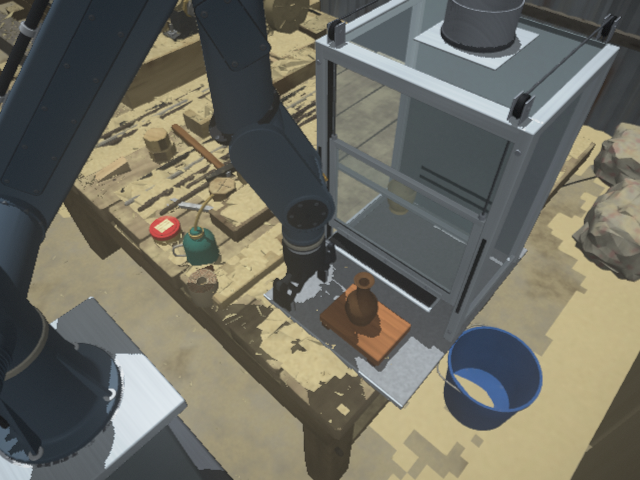

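View pics/side3.png

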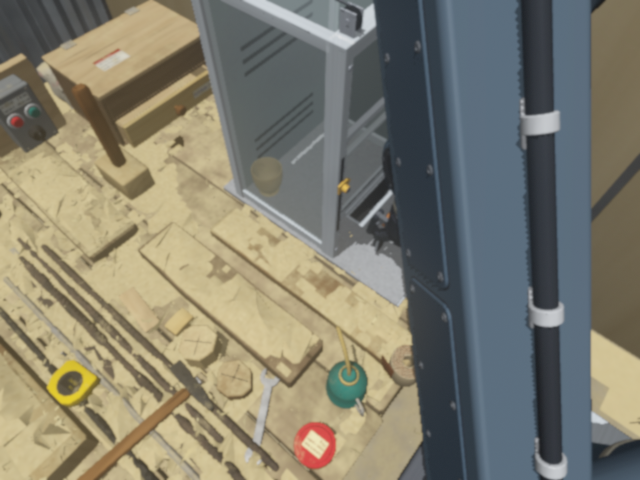

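View pics/wrist3.png

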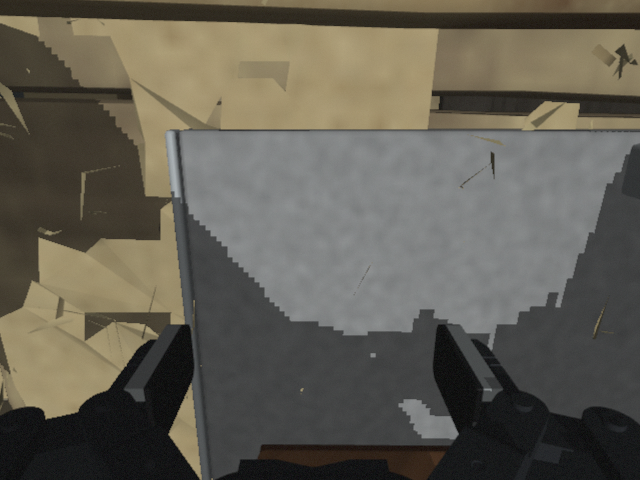

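Request:
{"name": "move_arm", "arguments": {"deltas": [[0, 0.0025, 0.005, 0, 100], [0, 0.005, 0.01, 0, 100], [0, 0.0075, 0.01, 0, 100], [0, 0.01, 0.01, 0, 100], [0, 0.0125, 0.01, 0, 100], [0, 0.015, 0.01, 0, 100], [0, 0.0175, 0.01, 0, 100], [0, 0.02, 0.01, 0, 100]]}}

```text
t: 4.55
tcp_pos: [0.441, -0.1738, 0.0238]
tool_rot: [0.7, 0.714, -0.0, -0.002]
force: [-7.7, -3.3, 1.2]
finger_gap: 1.001
```

Request:
{"name": "move_arm", "arguments": {"deltas": [[0, 0.003, 0, 0, 100], [0, 0.006, 0, 0, 100], [0, 0.006, -0.005, 0, 100], [0, 0.006, -0.01, 0, 100], [0, 0.006, -0.016, 0, 100], [0, 0.006, -0.022, 0, 100], [0, 0.006, -0.028, 0, 100], [0, 0.006, -0.034, 0, 100]]}}

```text
t: 5.22
tcp_pos: [0.4405, -0.1721, 0.0366]
tool_rot: [0.7, 0.714, -0.001, -0.005]
force: [-9.2, -1.6, -4.0]
finger_gap: 1.001
```

```bash
python3 snap.py 4 scene
python3 - <<'E'
from h import *
from math import *
np.set_printoptions(precision=1,suppress=True)
a=V('pics/scene4.npz');yaw=.0175;Rh=np.array([[cos(yaw),-sin(yaw),0],[sin(yaw),cos(yaw),0],[0,0,1]]);O=np.array([.561,-.2705,0])
for u in(395,420,):
    for v in range(270,312):
        P=1000*(Rh.T@(a.dep(u,v)-O))
        if -50<P[0]<-30:print(u,v,P)
E
```

```text
{'t': 5.2667, 'q': array([-0.609 ,  0.7043,  1.9516, -0.0015,  0.4959, -0.6277]), 'tcp_pos': array([ 0.4405, -0.1721,  0.037 ]), 'tool_rot': array([ 0.7   ,  0.7141, -0.0012, -0.005 ]), 'force': array([-8.3269, -1.1212, -1.7544]), 'finger_gap': 0.9990606599778064}
395 275 [-31.4 -35.8 120.2]
395 276 [-32.4 -36.6 119. ]
395 277 [-35.4 -38.6 120.7]
395 278 [-35.7 -39.1 118.6]
395 279 [-35.4 -39.3 115.4]
395 280 [-40.9 -42.6 121.1]
395 281 [-38.9 -41.9 115.5]
395 282 [-43.5 -44.7 119.7]
395 283 [-45.  -45.8 119.4]
395 284 [-46.4 -46.9 118.9]
395 285 [-46.5 -47.3 116.2]
420 293 [-32.8 -90.3 118.7]
420 294 [-35.4 -91.9 120. ]
420 295 [-35.4 -92.3 117.4]
420 296 [-37.8 -93.8 118.5]
420 297 [-36.8 -93.8 114.3]
420 298 [-40.5 -95.8 117.4]
420 299 [-43.3 -97.4 119. ]
420 300 [-43.3 -97.9 116.5]
420 301 [-45.6 -99.3 117.3]
420 302 [ -46.3 -100.1  115.8]
```

Request:
{"name": "move_arm", "arguments": {"deltas": [[0, 0, -0.006, 0, 100], [0, 0, -0.012, 0, 100], [0, 0, -0.02, 0, 100], [0, 0, -0.028, 0, 100], [0, 0, -0.036, 0, 100], [0, 0, -0.044, 0, 100], [0, 0, -0.05, 0, 100], [0, 0, -0.05, 0, 100]]}}

```text
t: 5.93
tcp_pos: [0.4403, -0.1719, 0.0569]
tool_rot: [0.7, 0.714, -0.001, -0.005]
force: [-8.0, -0.1, -0.8]
finger_gap: 1.003
```

Request:
{"name": "move_arm", "arguments": {"deltas": [[0, -0.01, -0.0, 0, 100], [0, -0.03, 0, 0, 100], [0, -0.05, 0, 0, 100], [0, -0.06, 0.02, 0, 0], [0, -0.06, 0.04, 0, 0], [0, -0.06, 0.06, 0, 0], [0, -0.06, 0.07, 0, 0], [0, -0.06, 0.07, 0, 0]]}}

```text
t: 6.6
tcp_pos: [0.4206, -0.1747, 0.0285]
tool_rot: [0.7, 0.714, -0.0, -0.001]
force: [0.1, -0.1, 1.3]
finger_gap: 0.296
```

```bash
cat > lip.py <<'E'
import sys
from h import *
from math import *
np.set_printoptions(precision=1,suppress=True)
yaw=.0175;Rh=np.array([[cos(yaw),-sin(yaw),0],[sin(yaw),cos(yaw),0],[0,0,1]]);O=np.array([.561,-.2705,0])
def lip(f):
    a=V(f);ys,xs=np.nonzero(a.d>0)
    rr=np.stack([(xs-a.c[0])/a.f,(ys-a.c[1])/a.f,np.ones(len(xs))])*a.d[ys,xs]
    P=((a.T[:3,:3]@rr).T+a.T[:3,3]-O)@Rh*1000
    for lo,hi in((-115,-60),(-60,0),(0,60),(60,115)):
        q=P[(P[:,1]>lo)&(P[:,1]<hi)&(P[:,0]>-44)&(P[:,0]<-20)&(P[:,2]>85)&(P[:,2]<250)]
        q2=P[(P[:,1]>lo)&(P[:,1]<hi)&(P[:,0]>-49)&(P[:,0]<-45)&(P[:,2]>85)&(P[:,2]<250)]
        if len(q):print(f,lo,hi,len(q),'top z med',np.median(q[:,2]),np.percentile(q[:,2],[10,90]),'front',np.median(q2[:,2]) if len(q2) else None)
if __name__=='__main__':
    for f in sys.argv[1:]:lip(f'pics/{f}.npz')
E
python3 snap.py 5 scene side; python3 lip.py scene0 side0 scene5 side5
```

```text
{'t': 6.7, 'q': array([-0.6397,  0.7134,  2.0038, -0.    ,  0.4247, -0.6599]), 'tcp_pos': array([ 0.4209, -0.1748,  0.0292]), 'tool_rot': array([ 0.6999,  0.7142, -0.    , -0.0001]), 'force': array([-0.3236, -0.1613,  0.2037]), 'finger_gap': 0.11281645835915097}
pics/scene0.npz -115 -60 369 top z med 106.53503846020496 [104.5 108.4] front 105.07486849729142
pics/scene0.npz -60 0 360 top z med 106.6480065681551 [104.7 108.4] front 105.10060051880026
pics/scene0.npz 0 60 322 top z med 106.55241489377408 [104.6 108.2] front 104.98749132082358
pics/scene0.npz 60 115 273 top z med 106.54150446308076 [104.2 108.3] front 105.29741039207191
pics/side0.npz -115 -60 228 top z med 106.23041036205223 [104.5 107.8] front 104.81103092436628
pics/side0.npz -60 0 273 top z med 106.2747637846001 [104.4 108.1] front 104.9631541775568
pics/side0.npz 0 60 297 top z med 106.18815895495281 [104.3 107.9] front 105.59842852574364
pics/side0.npz 60 115 300 top z med 106.47482459360491 [104.5 107.9] front 105.46084779260111
pics/scene5.npz -115 -60 374 top z med 137.38343736990177 [135.5 138.9] front 135.82475829407014
pics/scene5.npz -60 0 374 top z med 137.29019301372153 [135.5 138.8] front 136.0771396392313
pics/scene5.npz 0 60 338 top z med 137.31533965810098 [135.3 139. ] front 136.18752446426885
pics/scene5.npz 60 115 279 top z med 137.27331689336253 [135.5 138.8] front 135.909189250618
pics/side5.npz 0 60 255 top z med 137.08492834248165 [135.1 138.5] front 135.7500493171282
pics/side5.npz 60 115 307 top z med 137.25167977670282 [135.2 138.6] front 135.1960548377392
```

View pics/scene5.png

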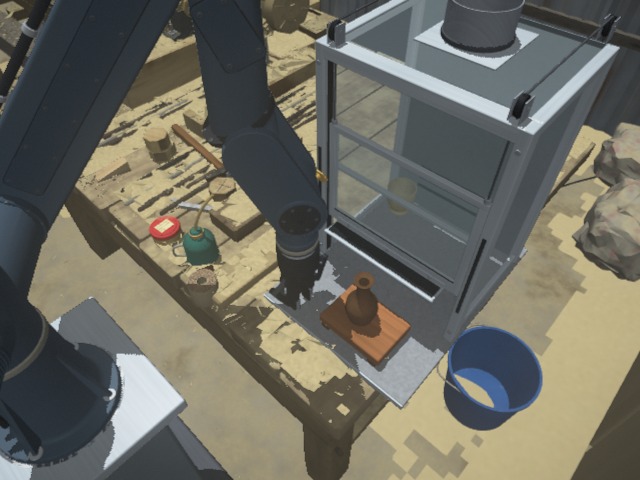

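```bash
python3 - <<'E'
from lip import *
for n in('scene0','side0'):
    a=V(f'pics/{n}.npz');hsv=cv2.cvtColor(a.p,cv2.COLOR_RGB2HSV)
    m=(hsv[...,0]>12)&(hsv[...,0]<28)&(hsv[...,1]>140)
    cx,cy=(322,176) if n=='scene0' else (345,186)
    ys,xs=np.nonzero(m);k=(abs(xs-cx)<14)&(abs(ys-cy)<14);ys,xs=ys[k],xs[k]
    rr=np.stack([(xs-a.c[0])/a.f,(ys-a.c[1])/a.f,np.ones(len(xs))])*a.d[ys,xs]
    P=((a.T[:3,:3]@rr).T+a.T[:3,3]-O)@Rh*1000
    o=np.argsort(P[:,1])
    print(n,len(o))
    for i in o:print(xs[i],ys[i],P[i],a.p[ys[i],xs[i]])
E
python3 - <<'E'
import sys;sys.path.insert(0,'.')
import os;os.chdir('.')
from h import *
for n,x0,y0 in(('scene0',305,160),('side0',328,168)):
    a=V(f'pics/{n}.npz');cv2.imwrite(f'pics/ar_{n}.png',cv2.resize(a.p[y0:y0+30,x0:x0+40,::-1],None,fx=18,fy=18,interpolation=cv2.INTER_NEAREST))
E
```

```text
scene0 6
321 173 [-20.9 150.9 244.2] [176 143  79]
318 175 [-25.  154.5 240.1] [170 139  76]
316 175 [-27.9 156.7 240.7] [189 154  84]
316 174 [-25.1 159.3 239.7] [181 148  81]
315 174 [-25.3 161.5 238.5] [198 161  87]
316 170 [-20.1 163.8 243.2] [177 145  79]
side0 70
347 180 [-21.  147.8 240. ] [122 100  54]
346 183 [-20.8 149.6 234.1] [114  92  50]
346 184 [-21.7 150.7 233.4] [143 116  59]
346 182 [-21.5 151.  238.5] [108  88  48]
345 180 [-19.5 151.3 242. ] [149 123  64]
346 181 [-21.5 151.3 241.2] [126 102  53]
346 180 [-21.7 151.7 244.1] [143 118  60]
345 183 [-21.  152.8 237.2] [129 104  54]
345 182 [-21.2 153.4 240.4] [130 105  55]
345 181 [-21.4 153.9 243.4] [145 118  60]
347 185 [-26.  154.3 237.6] [152 124  66]
344 181 [-19.9 154.5 242.9] [152 124  63]
343 181 [-18.3 155.  242.1] [143 116  60]
345 184 [-22.7 155.3 238.4] [156 127  63]
342 181 [-16.8 155.5 241.5] [125 101  55]
344 183 [-21.2 156.1 240.5] [144 117  57]
346 185 [-25.5 156.4 239.1] [170 139  68]
344 182 [-21.5 156.8 243.8] [151 123  61]
347 186 [-27.9 157.  239. ] [171 141  71]
344 184 [-22.  157.  239.4] [158
[... 1409 characters left out ...]
8 163.7 243.4] [168 140  73]
341 187 [-21.2 163.8 237.8] [141 114  58]
344 190 [-27.5 164.  235.4] [167 137  68]
343 189 [-25.5 164.  236.4] [173 142  70]
341 189 [-21.8 164.2 233.8] [129 104  55]
345 190 [-29.8 164.7 237.9] [167 137  71]
341 185 [-21.6 164.8 244.1] [163 134  66]
342 190 [-24.5 165.2 234.3] [132 107  58]
342 189 [-24.4 165.3 236.8] [154 126  63]
341 186 [-22.2 165.5 242.7] [148 120  60]
343 190 [-26.7 165.7 236.4] [152 124  64]
340 185 [-20.4 165.9 244.1] [173 143  72]
340 187 [-21.1 166.4 240.3] [134 109  57]
340 188 [-21.5 166.9 238.6] [117  94  52]
340 186 [-21.5 167.4 244. ] [159 130  65]
339 186 [-20.2 168.1 243.7] [167 138  73]
339 187 [-21.6 170.  244. ] [143 117  62]
```

View pics/ar_scene0.png

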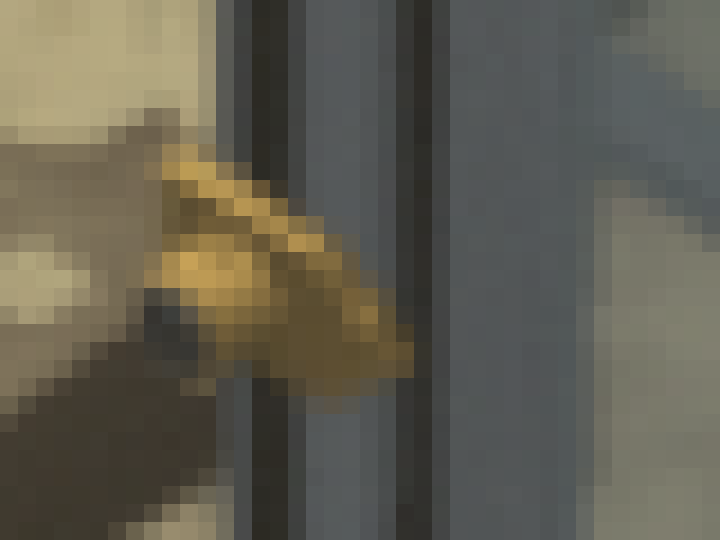

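View pics/ar_side0.png

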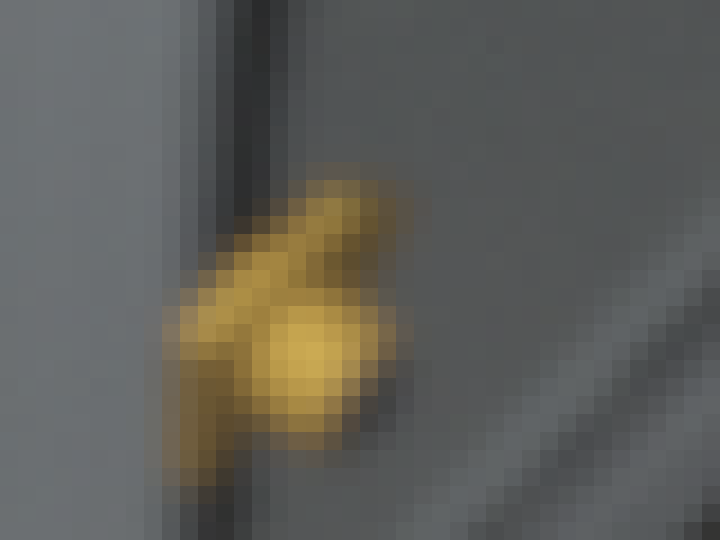

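Request:
{"name": "move_arm", "arguments": {"deltas": [[0, 0.01, 0, 0, 0], [0, 0.025, 0, 0, 0], [0, 0.04, 0, 0, 0], [0, 0.055, 0, 0, 0], [0, 0.07, 0, 0, 0], [0, 0.085, 0, 0, 0], [0, 0.098, 0, 0, 0], [0, 0.106, 0, 0, 0]]}}

```text
t: 7.37
tcp_pos: [0.4642, -0.1741, 0.0296]
tool_rot: [0.7, 0.714, 0.0, 0.0]
force: [0.6, 0.2, -0.8]
finger_gap: 0.0
```

Run:
```python
from lip import *
for n,u,v in(('scene0',327.3,178.9),('scene0',327.5,179.5),('side0',349.5,178.5),('side0',349.5,180)):
    a=V(f'pics/{n}.npz');o,r=a.ray(u,v);o=Rh.T@(o-O);r=Rh.T@r
    for y in(.136,.138):
        P=o+r*(y-o[1])/r[1];print(n,u,v,'y plane',1000*P)
    P=o+r*(-.019-o[0])/r[0];print('   x plane -19',1000*P)
a=V('pics/scene0.npz');b=V('pics/side0.npz')
for u,v in(((327.3,179.1),(349.5,179)),):print(1000*(Rh.T@(tri((a,*u),(b,*v))-O)))
```

```text
scene0 327.3 178.9 y plane [-20.9 136.  239.1]
scene0 327.3 178.9 y plane [-18.6 138.  236.4]
   x plane -19 [-19.  137.6 236.9]
scene0 327.5 179.5 y plane [-20.3 136.  237.3]
scene0 327.5 179.5 y plane [-18.  138.  234.6]
   x plane -19 [-19.  137.2 235.7]
side0 349.5 178.5 y plane [-18.1 136.  230.6]
side0 349.5 178.5 y plane [-19.3 138.  233.4]
   x plane -19 [-19.  137.5 232.7]
side0 349.5 180 y plane [-18.3 136.  227.1]
side0 349.5 180 y plane [-19.6 138.  229.9]
   x plane -19 [-19.  137.1 228.6]
[-19.  138.8 234.5]
```

Request:
{"name": "move_arm", "arguments": {"deltas": [[0, 0, -0.015, 0, 0], [0, 0, -0.03, 0, 0], [0, 0, -0.05, 0, 0], [0, 0, -0.07, 0, 0], [0, 0, -0.09, 0, 0], [0, 0, -0.11, 0, 0], [0, 0, -0.12, 0, 0], [0, 0, -0.12, 0, 0]]}}

```text
t: 8.03
tcp_pos: [0.4632, -0.174, 0.0788]
tool_rot: [0.7, 0.714, 0.0, 0.001]
force: [-1.6, 0.0, -1.1]
finger_gap: -0.002
```

```bash
python3 snap.py 6 scene; python3 lip.py scene6
```

```text
{'t': 8.0833, 'q': array([-0.5856,  0.6308,  1.8895,  0.0002,  0.6189, -0.6056]), 'tcp_pos': array([ 0.4637, -0.1743,  0.0784]), 'tool_rot': array([0.7001, 0.7141, 0.0003, 0.0012]), 'force': array([-1.1593,  0.35  , -1.6859]), 'finger_gap': -0.003419883848048641}
pics/scene6.npz -115 -60 388 top z med 171.85738355638907 [169.8 173.4] front 170.04333430800665
pics/scene6.npz -60 0 391 top z med 171.96107247997406 [170.1 173.3] front 170.3097970865794
pics/scene6.npz 0 60 350 top z med 171.76731098540108 [170.  173.3] front 170.27420785999215
pics/scene6.npz 60 115 247 top z med 171.75779164458916 [169.5 173.4] front 168.44637529580896
```

View pics/scene6.png

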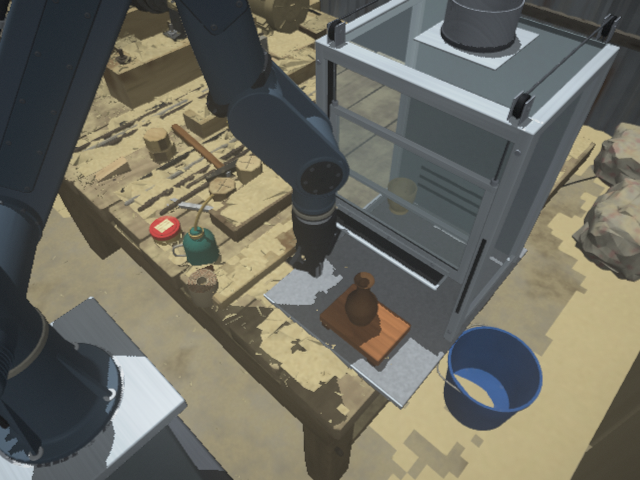

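Request:
{"name": "move_arm", "arguments": {"deltas": [[0, 0, -0.015, 0, 0], [0, 0, -0.03, 0, 0], [0, 0, -0.05, 0, 0], [0, 0, -0.075, 0, 0], [0, 0, -0.1, 0, 0], [0, 0, -0.125, 0, 0], [0, 0, -0.145, 0, 0], [0, 0, -0.153, 0, 0]]}}

```text
t: 8.75
tcp_pos: [0.4637, -0.1741, 0.1406]
tool_rot: [0.7, 0.714, 0.0, 0.001]
force: [-2.0, -0.8, -3.7]
finger_gap: 0.003
```

```bash
python3 snap.py 7 scene side wrist; python3 lip.py scene7 side7
```

```text
{'t': 8.9, 'q': array([-0.5852,  0.5165,  1.8511,  0.0009,  0.7686, -0.6057]), 'tcp_pos': array([ 0.465 , -0.1747,  0.1399]), 'tool_rot': array([0.7001, 0.7141, 0.0008, 0.0026]), 'force': array([ 0.5578, -0.5162,  0.5175]), 'finger_gap': 0.002610002635770117}
pics/scene7.npz -115 -60 426 top z med 234.0192283805917 [232.2 235.2] front 232.4004497060198
pics/scene7.npz -60 0 408 top z med 233.83696353060702 [232.4 235.2] front 232.5621549507875
pics/scene7.npz 0 60 379 top z med 233.87381929265015 [232.1 235.2] front 232.3731289769989
pics/scene7.npz 60 115 261 top z med 233.84513476003198 [231.  235.1] front 231.76763029492741
pics/side7.npz 0 60 71 top z med 234.37953162276526 [232.9 235.6] front None
pics/side7.npz 60 115 346 top z med 234.0952132381134 [232.  235.5] front 227.56696509562232
```

View pics/scene7.png

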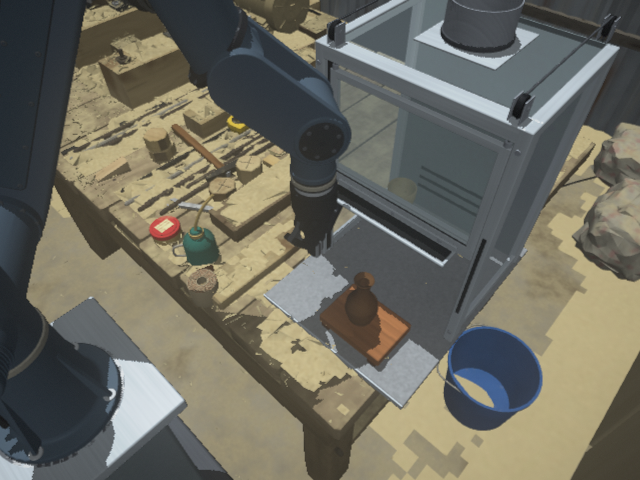

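View pics/side7.png

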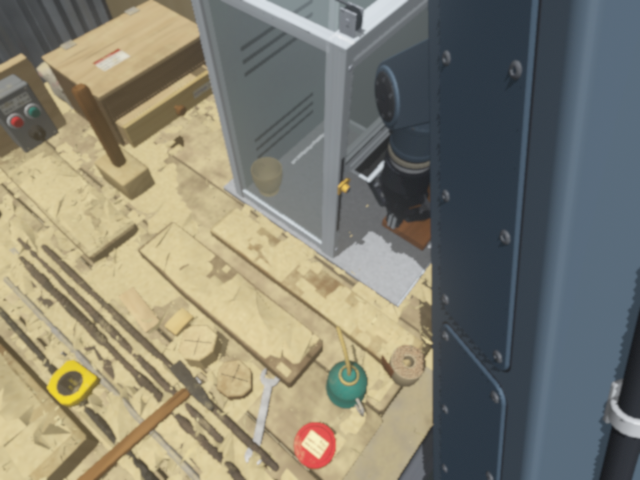

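View pics/wrist7.png

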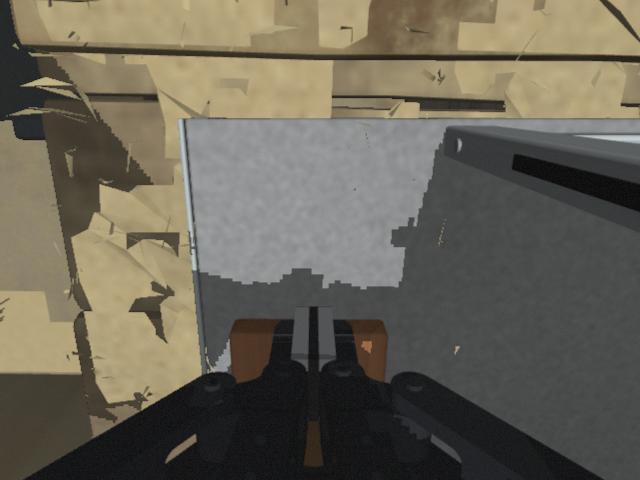

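Request:
{"name": "move_arm", "arguments": {"deltas": [[0, 0, -0.003, 0, 0], [0, 0, -0.006, 0, 0], [0, 0, -0.009, 0, 0], [0, 0, -0.012, 0, 0], [0, 0, -0.012, 0, 0], [0, 0, -0.012, 0, 0], [0, 0, -0.012, 0, 0], [0, 0, -0.012, 0, 0]]}}

```text
t: 9.57
tcp_pos: [0.4628, -0.1738, 0.1433]
tool_rot: [0.7, 0.714, -0.0, -0.0]
force: [-1.1, -0.0, -4.1]
finger_gap: -0.002
```

Request:
{"name": "move_arm", "arguments": {"deltas": [[0, -0.005, 0.015, 0, 0], [0, -0.02, 0.03, 0, 0], [0, -0.05, 0.03, 0, 0], [0, -0.09, 0, 0, 0], [0, -0.13, -0.06, 0, 0], [0, -0.16, -0.14, 0, 0], [0, -0.18, -0.22, 0, 0], [0, -0.18, -0.26, 0, 0]]}}

```text
t: 10.23
tcp_pos: [0.3905, -0.1758, 0.2501]
tool_rot: [0.7, 0.714, 0.0, 0.002]
force: [-0.0, 0.2, 0.4]
finger_gap: 0.0
```

```bash
python3 snap.py 8 scene side wrist; python3 lip.py scene8 side8
```

```text
{'t': 10.3833, 'q': array([-0.684 ,  0.2532,  1.8938,  0.0002,  0.9897, -0.7037]), 'tcp_pos': array([ 0.3918, -0.1761,  0.2487]), 'tool_rot': array([0.7002, 0.714 , 0.0003, 0.0024]), 'force': array([0.3264, 0.4584, 0.2327]), 'finger_gap': 0.0018560983006318409}
pics/scene8.npz -115 -60 438 top z med 236.15814747518078 [234.4 237.4] front 234.96302451248107
pics/scene8.npz -60 0 417 top z med 236.12625927642128 [234.6 237.3] front 234.37567285961902
pics/scene8.npz 0 60 380 top z med 236.12866437797092 [234.4 237.6] front 234.41428609495972
pics/scene8.npz 60 115 310 top z med 236.0374527716492 [234.4 237.5] front 234.28420084921464
pics/side8.npz -115 -60 263 top z med 235.88965945363515 [233.9 237.2] front 234.3925039429725
pics/side8.npz -60 0 321 top z med 235.87360195342822 [234.  237.2] front 234.42641633267942
pics/side8.npz 0 60 365 top z med 235.8884422198332 [234.1 237.2] front 234.46229606690292
pics/side8.npz 60 115 356 top z med 235.88341258438777 [234.  237.2] front 234.66844070956688
```

View pics/scene8.png

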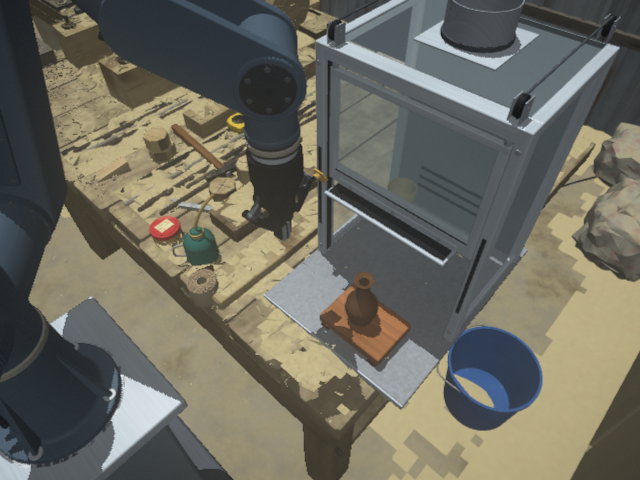

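View pics/side8.png

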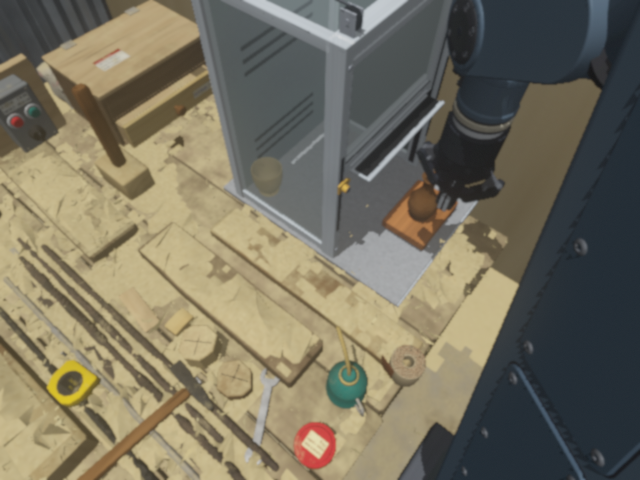

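View pics/wrist8.png

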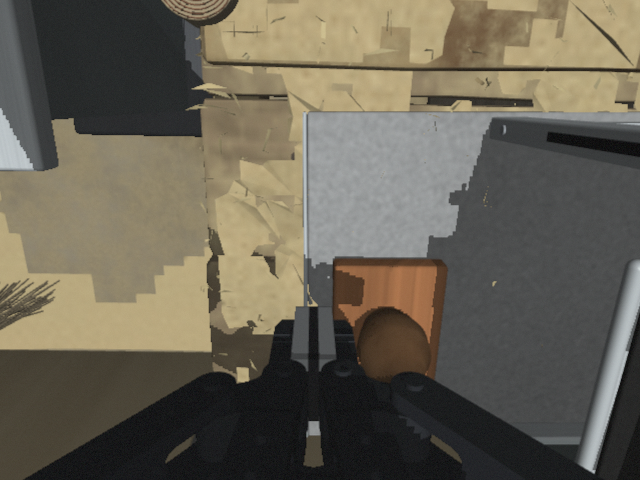

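Run:
```python
from lip import *
def P(n,u,v,ax,val):
    a=V(f'pics/{n}.npz');o,r=a.ray(u,v);o=Rh.T@(o-O);r=Rh.T@r
    return 1000*(o+r*(val-o[ax])/r[ax])
for uv in((337,186),(338,194.7)):print('side left edge',P('side0',*uv,0,-.0215),P('side0',*uv,1,.168))
for uv in((314,168),(324,182.3)):print('scene',P('scene0',*uv,0,-.0215))
a=V('pics/scene0.npz')
for y in range(172,184):
    for x in range(318,329):
        q=1000*(Rh.T@(a.dep(x,y)-O));c=a.p[y,x].astype(int)
        if c[0]-c[2]>25:print(x,y,q,c)
```

```text
side left edge [-21.5 175.6 251.8] [-16.3 168.  240.6]
side left edge [-21.5 171.1 225.8] [-19.4 168.  221.1]
scene [-21.5 167.3 246.8]
scene [-21.5 143.3 227. ]
318 172 [-20.8 158.3 242.2] [113  94  57]
319 172 [-20.8 155.9 243.6] [154 126  71]
320 172 [-20.3 153.9 244.4] [165 135  75]
321 172 [-19.9 151.9 245.3] [133 112  68]
322 172 [-16.4 152.7 242.6] [116 103  76]
318 173 [-20.  159.1 238.8] [130 107  63]
319 173 [-19.9 156.8 240.1] [104  86  53]
320 173 [-19.8 154.5 241.4] [132 108  63]
321 173 [-20.9 150.9 244.2] [176 143  79]
322 173 [-18.8 150.5 243.1] [163 134  75]
323 173 [-18.6 148.2 244.3] [106  94  68]
318 174 [-21.7 157.6 238.5] [173 142  78]
319 174 [-21.9 154.9 240.2] [128 106  61]
320 174 [-19.9 154.3 239.2] [90 76 48]
321 174 [-20.2 151.6 241. ] [102  85  54]
322 174 [-22.  147.6 244.5] [127 105  61]
323 174 [-20.6 146.4 244.3] [129 107  63]
324 174 [-18.  146.4 242.6] [99 88 66]
318 175 [-25.  154.5 240.1] [170 139  76]
319 175 [-22.4 154.5 238.4] [145 119  68]
320 175 [-21.7 152.7 239. ] [97 81 50]
321 175 [-22.  150.  240.8] [90 76 47]
322 175 [-20.5 148.9 240.4
[... 1400 characters left out ...]
 [-494.7 -281.4  806.3] [92 78 50]
324 179 [-19.7 144.9 232.8] [91 77 48]
325 179 [-20.1 142.1 234.7] [94 80 50]
326 179 [-20.6 139.3 236.7] [103  86  53]
327 179 [-18.5 138.8 235.6] [93 78 49]
319 180 [-20.4 156.4 223.9] [68 60 42]
320 180 [-21.3 153.2 226.4] [85 73 48]
321 180 [-20.6 151.4 227. ] [89 76 51]
322 180 [-19.8 149.7 227.6] [91 76 49]
323 180 [-21.1 146.1 230.6] [93 78 50]
324 180 [-21.6 143.1 232.7] [93 79 49]
325 180 [-21.4 141.  233.8] [94 81 53]
326 180 [-19.3 140.5 232.7] [96 82 56]
327 180 [-17.6 139.6 232.1] [86 74 51]
321 181 [-20.9 151.1 225. ] [78 69 51]
322 181 [-20.4 149.1 225.9] [90 78 56]
323 181 [-22.4 144.9 229.8] [93 80 54]
324 181 [-19.7 144.9 228. ] [92 81 59]
```

Request:
{"name": "move_arm", "arguments": {"deltas": [[0, 0.01, -0.03, 0, 0], [0, 0.02, -0.08, 0, 0], [0, 0.03, -0.14, 0, 0], [0, 0.04, -0.2, 0, 0], [0, 0.05, -0.24, 0, 0], [0, 0.05, -0.26, 0, 0], [0, 0.05, -0.26, 0, 0], [0, 0.05, -0.26, 0, 0]]}}

```text
t: 11.05
tcp_pos: [0.4105, -0.1746, 0.35]
tool_rot: [0.7, 0.714, -0.0, -0.001]
force: [-0.8, -0.2, -0.0]
finger_gap: -0.002
```

```bash
python3 snap.py 9 wrist
```

```text
{'t': 11.1, 'q': array([-0.6536,  0.1523,  1.7046, -0.    ,  1.2884, -0.6736]), 'tcp_pos': array([ 0.4102, -0.1744,  0.3497]), 'tool_rot': array([ 0.7   ,  0.7141, -0.0002, -0.0018]), 'force': array([ 0.2642,  0.5827, -0.2391]), 'finger_gap': -0.0010122522215518992}
```

View pics/wrist9.png

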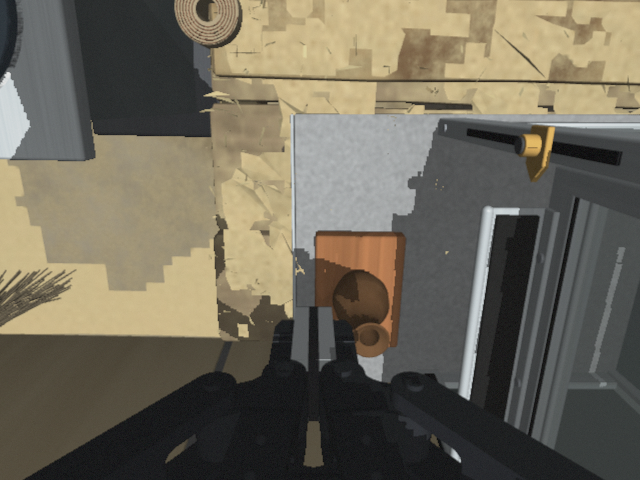

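```bash
python3 lip.py wrist9;python3 - <<'E'
from lip import *
a=V('pics/wrist9.npz')
cv2.imwrite('pics/w9c.png',cv2.resize(a.p[115:235,460:580,::-1],None,fx=5,fy=5,interpolation=cv2.INTER_NEAREST))
hsv=cv2.cvtColor(a.p,cv2.COLOR_RGB2HSV)
m=(a.p[...,0].astype(int)-a.p[...,2]>35);m[:118]=0;m[190:]=0;m[:,:512]=0;m[:,560:]=0
ys,xs=np.nonzero(m&(a.d>0));o=np.argsort(-ys)
def q(x,y):return 1000*(Rh.T@(a.dep(x,y)-O))
for i in o[:25]:print(xs[i],ys[i],q(xs[i],ys[i]))
P=np.array([q(x,y) for x,y in zip(xs,ys)])
k=(P[:,0]>-24)&(P[:,0]<-13);print('plate z hist',np.histogram(P[k,2],bins=range(214,254,2)))
for y0 in range(136,170,3):
    s=P[k&(abs(P[:,1]-y0)<1.5)]
    if len(s):print(y0,len(s),s[:,2].min(),s[:,2].max(),np.percentile(s[:,0],[5,95]))
E
```

```text
pics/wrist9.npz -115 -60 21 top z med 235.50649992136212 [234.2 236.8] front 236.31112658077618
pics/wrist9.npz -60 0 935 top z med 237.1218171857874 [236.1 237.9] front 236.3912862390613
pics/wrist9.npz 0 60 2862 top z med 237.09474316684953 [235.8 237.9] front 236.41493640839022
pics/wrist9.npz 60 115 3221 top z med 237.03361324718662 [235.7 237.9] front 236.21582445549183
535 181 [-20.4 137.3 235.6]
534 181 [-20.4 137.1 234.4]
533 181 [-21.2 137.1 234.8]
532 181 [-22.5 137.4 236.3]
531 181 [-22.4 137.1 234.9]
536 180 [-19.5 137.7 234.8]
534 180 [-21.2 137.9 235.8]
535 180 [-20.2 137.8 235. ]
531 180 [-22.8 137.8 235.5]
533 180 [-21.7 137.9 235.7]
532 180 [-22.4 137.9 235.8]
535 179 [-20.9 138.5 236.1]
537 179 [-19.8 138.6 236.3]
533 179 [-22.3 138.6 236.7]
534 179 [-21.1 138.4 235.5]
532 179 [-22.6 138.5 236.1]
536 179 [-20.2 138.5 236. ]
538 178 [-19.3 139.2 236.3]
533 178 [-23.1 139.4 238. ]
534 178 [-22.7 139.5 238.3]
536 178 [-21.1 139.3 237.5]
537 178 [-20.5 139.3 237.5]
535 178 [-21.2 139.2 236.6]
532 178 [-22.4 139.  235.4]
534 177 [-22.4 139.9 237.5]
plate z hist (array([ 
[... 217 characters left out ...]
)
136 5 234.41806655816774 236.2734887090997 [-22.5 -20.4]
139 33 231.92189321638452 238.49703553230188 [-22.8 -19.4]
142 47 228.5182976654259 241.43115306172808 [-22.7 -20. ]
145 48 227.7656101136728 244.60780392927308 [-22.9 -20. ]
148 55 226.92712094842992 246.0885586851991 [-23.4 -20.1]
151 60 226.18481481991577 245.78973028392912 [-23.4 -19.8]
154 57 238.1207683902047 245.80130574364352 [-23.8 -19.8]
157 58 239.08641026514437 245.87593603863604 [-23.7 -19.7]
160 60 239.46375567301638 246.20560983755314 [-23.8 -19.6]
163 62 226.36749181716698 246.261424437181 [-23.7 -19.9]
166 66 227.41578884312392 246.8096232286469 [-23.3 -19.6]
169 49 227.58102970027687 245.56457508006227 [-23.1 -20.4]
```

View pics/w9c.png

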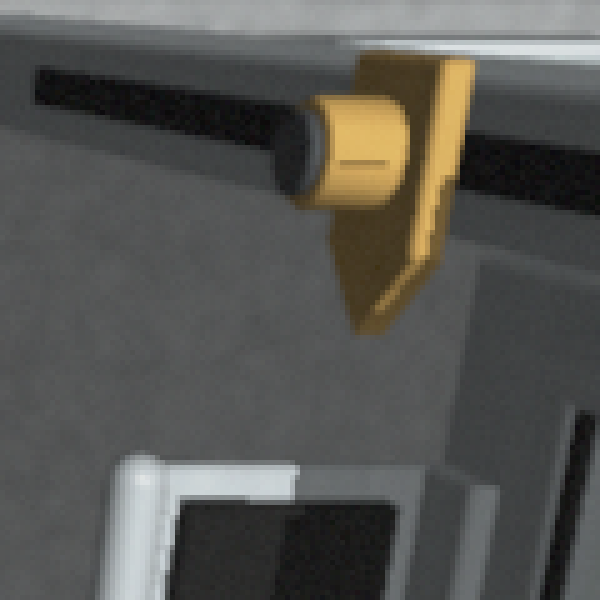

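Request:
{"name": "move_arm", "arguments": {"deltas": [[0, 0, 0.05, 0, 0], [0, 0, 0.13, 0, 0], [0, 0, 0.22, 0, 0], [0, 0, 0.31, 0, 0], [0, 0, 0.4, 0, 0], [0, 0, 0.48, 0, 0], [0, 0, 0.54, 0, 0], [0, 0, 0.56, 0, 0]]}}

```text
t: 11.77
tcp_pos: [0.4079, -0.1729, 0.1234]
tool_rot: [0.7, 0.714, -0.001, -0.005]
force: [-1.1, -0.1, 0.1]
finger_gap: -0.003
```

Request:
{"name": "move_arm", "arguments": {"deltas": [[0, 0.02, 0, 0, 0], [0, 0.04, 0, 0, 0], [0, 0.06, 0, 0, 0], [0, 0.08, 0, 0, 0], [0, 0.1, 0, 0, 0], [0, 0.12, 0, 0, 0], [0, 0.132, 0, 0, 0], [0, 0.132, 0, 0, 0]]}}

```text
t: 12.43
tcp_pos: [0.4657, -0.1743, 0.1281]
tool_rot: [0.7, 0.714, 0.0, 0.001]
force: [0.7, 0.1, -0.9]
finger_gap: 0.001
```

Request:
{"name": "move_arm", "arguments": {"deltas": [[0, 0, -0.01, 0, 0], [0, 0, -0.022, 0, 0], [0, 0, -0.034, 0, 0], [0, 0, -0.044, 0, 0], [0, 0, -0.05, 0, 0], [0, 0, -0.053, 0, 0], [0, 0, -0.053, 0, 0], [0, 0, -0.053, 0, 0]]}}

```text
t: 13.1
tcp_pos: [0.4632, -0.1737, 0.1486]
tool_rot: [0.7, 0.714, -0.0, -0.001]
force: [-2.0, 0.4, -2.8]
finger_gap: -0.002
```

```bash
python3 snap.py 10 scene; python3 lip.py scene10
```

```text
{'t': 13.15, 'q': array([-0.5848,  0.5014,  1.8446, -0.0001,  0.7971, -0.6047]), 'tcp_pos': array([ 0.4633, -0.1736,  0.1485]), 'tool_rot': array([ 0.7   ,  0.7141, -0.0002, -0.0007]), 'force': array([-3.3428,  0.8828, -1.939 ]), 'finger_gap': -0.0007872311623009203}
pics/scene10.npz -115 -60 428 top z med 241.66212079188017 [239.9 243. ] front 240.34202444945973
pics/scene10.npz -60 0 423 top z med 241.6693091448725 [240.1 243. ] front 240.0076167362908
pics/scene10.npz 0 60 367 top z med 241.6979357539215 [240.  243.1] front 240.29671403949854
pics/scene10.npz 60 115 264 top z med 241.49321334159512 [238.2 243. ] front 238.68058542035507
```

Request:
{"name": "move_arm", "arguments": {"deltas": [[0, -0.005, 0.015, 0, 0], [0, -0.02, 0.03, 0, 0], [0, -0.05, 0.03, 0, 0], [0, -0.09, 0.01, 0, 0], [0, -0.13, -0.03, 0, 0], [0, -0.16, -0.1, 0, 0], [0.02, -0.17, -0.18, 0, 0], [0.06, -0.17, -0.24, 0, 0]]}}

```text
t: 13.82
tcp_pos: [0.3954, -0.1526, 0.2461]
tool_rot: [0.701, 0.713, 0.0, 0.001]
force: [1.4, -0.2, -0.6]
finger_gap: -0.0
```

```bash
python3 snap.py 11 scene side; python3 lip.py scene11 side11
python3 - <<'E'
from h import *
np.set_printoptions(precision=2,suppress=True,linewidth=160)
G={}
for n in('scene0','side0'):
    a=V(f'pics/{n}.npz');ys,xs=np.nonzero(a.d>0)
    rr=np.stack([(xs-a.c[0])/a.f,(ys-a.c[1])/a.f,np.ones(len(xs))])*a.d[ys,xs]
    P=(a.T[:3,:3]@rr).T+a.T[:3,3]
    for p in P:
        k=(int(np.floor(p[0]*10)),int(np.floor(p[1]*10)));G[k]=max(G.get(k,-9),p[2])
print('max z; rows x 0.2..1.6, cols y -0.6..1.0')
print('      ',*['%5.1f'%(j/10) for j in range(-6,11)])
for i in range(2,17):print('%4.1f: '%(i/10),*['%5.2f'%G[(i,j)] if (i,j) in G else '  .  ' for j in range(-6,11)])
E
```

```text
{'t': 13.9167, 'q': array([-0.6293,  0.2466,  1.9076,  0.001 ,  0.9792, -0.6506]), 'tcp_pos': array([ 0.3969, -0.1513,  0.2477]), 'tool_rot': array([0.6997, 0.7144, 0.001 , 0.004 ]), 'force': array([ 0.6861, -0.7899, -0.3047]), 'finger_gap': -0.00028987334204693115}
pics/scene11.npz -115 -60 429 top z med 241.75663527910564 [239.8 243.2] front 240.49121930627464
pics/scene11.npz -60 0 411 top z med 241.6904647476811 [240.2 243. ] front 240.10248605884772
pics/scene11.npz 0 60 377 top z med 241.6821984197177 [240.1 242.9] front 240.4828015608928
pics/scene11.npz 60 115 316 top z med 241.5320781433108 [240. 243.] front 240.35032981730774
pics/side11.npz -115 -60 268 top z med 241.4738551062979 [239.5 242.8] front 240.5453545962859
pics/side11.npz -60 0 329 top z med 241.4726146176207 [239.7 242.7] front 240.4450799550314
pics/side11.npz 0 60 353 top z med 241.41909373510683 [239.8 242.5] front 240.27580511477896
pics/side11.npz 60 115 371 top z med 241.5355985102495 [239.8 242.9] front 240.21951469493118
max z; rows x 0.2..1.6, cols y -0.6..1.0
        -0.6  -0.5  -0.4  -0.3  -0.2  -0.
[... 1000 characters left out ...]
  0.06  0.07  0.17  0.18  0.16  0.12  0.06   .  
 1.1:  -0.74 -0.74  0.16  0.16  0.17  0.17  0.04  0.06  0.03   .    0.06  0.17  0.17  0.04  0.10  0.05  0.01
 1.2:  -0.74 -0.74  0.16  0.17  0.17  0.17  0.19  0.18  0.01   .     .    0.14  0.14   .     .     .    0.00
 1.3:  -0.73 -0.74  0.16  0.16  0.16  0.16  0.19  0.05 -0.05   .     .    0.07  0.06  0.03   .     .     .  
 1.4:  -0.73 -0.74 -0.74   .     .     .     .     .     .     .     .     .     .     .     .     .     .  
 1.5:  -0.73 -0.74 -0.74   .     .     .     .   -0.74   .     .     .     .     .     .   -0.05 -0.05   .  
 1.6:  -0.51 -0.53 -0.74 -0.74   .     .     .     .     .     .     .     .     .     .     .     .     .
```

Request:
{"name": "move_arm", "arguments": {"deltas": [[0.05, 0, -0.04, 0, 0], [0.13, 0.01, -0.1, 0, 0], [0.22, 0.03, -0.15, 0, 0], [0.31, 0.06, -0.2, 0, 0], [0.4, 0.09, -0.24, 0, 0], [0.49, 0.12, -0.27, 0, 0], [0.57, 0.15, -0.3, 0, 0], [0.63, 0.18, -0.3, 0, 0]]}}

```text
t: 14.58
tcp_pos: [0.4641, 0.1047, 0.3661]
tool_rot: [0.699, 0.715, 0.002, 0.002]
force: [1.3, -0.2, -0.6]
finger_gap: 0.003
```

Request:
{"name": "move_arm", "arguments": {"deltas": [[0.05, 0.05, 0, 0, 0], [0.1, 0.13, 0, 0, 0], [0.15, 0.22, 0, 0, 0], [0.2, 0.31, 0, 0, 0], [0.25, 0.4, 0, 0, 0], [0.3, 0.48, 0, 0, 0], [0.35, 0.56, 0, 0, 0], [0.38, 0.62, 0, 0, 0]]}}

```text
t: 15.25
tcp_pos: [0.7097, 0.261, 0.3614]
tool_rot: [0.7, 0.715, -0.0, -0.001]
force: [0.1, -0.1, 0.2]
finger_gap: -0.001
```

```bash
python3 -c "
from station import manip
s=manip.sense();print(s['t'],s['q'],s['tcp_pos'],s['tool_rot'])"
```

```text
15.25 [2.04758670e-01 6.42114557e-01 8.87769957e-01 8.43663497e-04
 1.61247746e+00 1.83425419e-01] [0.70972295 0.26100172 0.36140507] [ 6.99511696e-01  7.14620921e-01 -8.44019888e-05 -5.64338866e-04]
```

Request:
{"name": "move_arm", "arguments": {"deltas": [[0, 0.06, 0, 0, 0], [0, 0.14, 0, 0, 0], [0, 0.22, 0, 0, 0], [0, 0.3, 0, 0, 0], [0, 0.38, 0, 0, 0], [0, 0.46, 0, 0, 0], [0, 0.54, 0, 0, 0], [0, 0.6, 0, 0, 0]]}}

```text
t: 15.92
tcp_pos: [0.8807, 0.2471, 0.3393]
tool_rot: [0.7, 0.714, 0.012, 0.007]
force: [0.0, -0.8, 1.0]
finger_gap: -0.001
```

```bash
python3 -c "
from station import manip
s=manip.sense();print(s['t'],s['q'],s['tcp_pos'],s['tool_rot'])"
```

```text
15.9167 [0.15078572 0.99405946 0.21945151 0.0037621  1.89965344 0.13290062] [0.88074955 0.24712303 0.33934425] [0.70023182 0.71377183 0.01243337 0.00711169]
```

Request:
{"name": "move_arm", "arguments": {"deltas": [[0, 0.1, 0, 0, 0], [0, 0.2, 0, 0, 0], [0, 0.3, 0, 0, 0], [0, 0.4, 0, 0, 0], [0, 0.4, 0, 0, 0], [0, 0.4, 0, 0, 0], [0, 0.4, 0, 0, 0], [0, 0.4, 0, 0, 0]]}}

```text
t: 16.58
tcp_pos: [0.9102, 0.2224, 0.305]
tool_rot: [0.7, 0.714, 0.026, 0.016]
force: [0.2, 1.1, 1.2]
finger_gap: 0.003
```

```bash
python3 -c "
from station import manip
s=manip.sense();print(s['t'],s['q'],s['tcp_pos'],s['tool_rot'])"
```

```text
16.5833 [0.11826786 1.03292852 0.21823002 0.00878137 1.82947693 0.10059937] [0.91020995 0.22237655 0.30503697] [0.6996072  0.71386512 0.02640553 0.01578282]
```

Request:
{"name": "move_arm", "arguments": {"deltas": [[0.05, -0.1, 0, 0, 0], [0.05, -0.2, 0, 0, 0], [0.05, -0.3, 0, 0, 0], [0.05, -0.3, 0, 0, 0], [0.05, -0.3, 0, 0, 0], [0.05, -0.3, 0, 0, 0], [0.05, -0.3, 0, 0, 0], [0.05, -0.3, 0, 0, 0]]}}

```text
t: 17.25
tcp_pos: [0.7921, 0.2398, 0.299]
tool_rot: [0.7, 0.714, 0.028, 0.017]
force: [-0.1, -0.3, 0.0]
finger_gap: -0.003
```

```bash
python3 -c "
from station import manip
s=manip.sense();print(s['t'],s['q'],s['tcp_pos'],s['tool_rot'])"
```

```text
17.25 [0.1573465  0.76989593 0.7962565  0.00585566 1.51107968 0.13773775] [0.79210076 0.23975238 0.29899072] [0.69983224 0.71357626 0.02759101 0.01680789]
```

```bash
python3 snap.py 12 scene
python3 - <<'E'
from h import *
from station import manip
np.set_printoptions(precision=3,suppress=True,linewidth=160)
q1=manip.sense()['q'][0];c,s=np.cos(q1),np.sin(q1)
a=V('pics/scene12.npz');b=V('pics/scene0.npz')
m=(a.d>0)&(abs(a.d-b.d)>.02);ys,xs=np.nonzero(m)
rr=np.stack([(xs-a.c[0])/a.f,(ys-a.c[1])/a.f,np.ones(len(xs))])*a.d[ys,xs]
P=(a.T[:3,:3]@rr).T+a.T[:3,3]
L=np.stack([c*P[:,0]+s*P[:,1],-s*P[:,0]+c*P[:,1],P[:,2]],1)
for r in np.arange(.1,1.1,.1):
    k=(L[:,0]>r)&(L[:,0]<r+.1)&(L[:,2]>.1)
    if k.sum()>20:print(round(r,1),k.sum(),'lat min..max',np.percentile(L[k,1],[1,99]),'z',np.percentile(L[k,2],[1,99]))
E
```

```text
{'t': 17.3, 'q': array([0.1572, 0.7703, 0.7969, 0.0059, 1.5112, 0.1378]), 'tcp_pos': array([0.7919, 0.2396, 0.2984]), 'tool_rot': array([0.6999, 0.7135, 0.0272, 0.0165]), 'force': array([ 0.2312, -0.0496,  0.2521]), 'finger_gap': -0.0022458548961064016}
0.2 780 lat min..max [0.171 0.177] z [0.449 0.533]
0.3 108 lat min..max [0.171 0.178] z [0.508 0.531]
0.4 2903 lat min..max [-0.497 -0.237] z [0.237 0.45 ]
0.5 2727 lat min..max [-0.411 -0.204] z [0.106 0.477]
0.6 38 lat min..max [-0.543 -0.254] z [0.258 0.53 ]
0.7 384 lat min..max [-0.544  0.132] z [0.175 0.478]
0.8 532 lat min..max [0.093 0.13 ] z [0.287 0.371]
```

View pics/scene12.png

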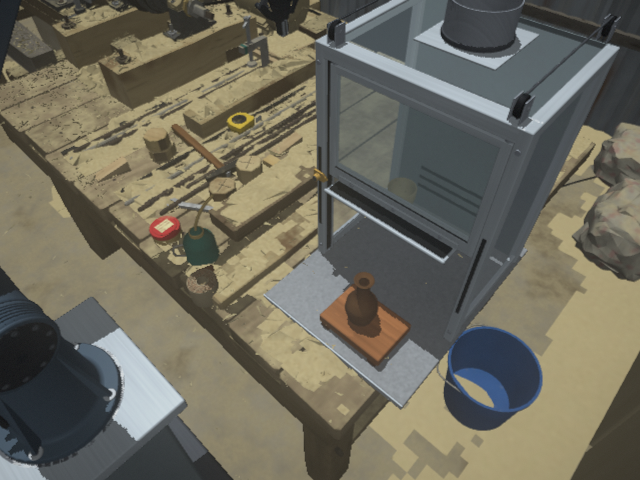

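Request:
{"name": "move_arm", "arguments": {"deltas": [[-0.07, 0.05, -0.05, 0, 0], [-0.14, 0.1, -0.1, 0, 0], [-0.21, 0.15, -0.15, 0, 0], [-0.28, 0.2, -0.2, 0, 0], [-0.28, 0.3, -0.2, 0, 0], [-0.28, 0.4, -0.2, 0, 0], [-0.28, 0.5, -0.2, 0, 0], [-0.28, 0.6, -0.2, 0, 0]]}}

```text
t: 17.97
tcp_pos: [0.9182, 0.1208, 0.3563]
tool_rot: [0.7, 0.713, 0.038, 0.025]
force: [-1.5, 0.2, 0.1]
finger_gap: 0.0
```

Request:
{"name": "move_arm", "arguments": {"deltas": [[0, 0.2, -0.05, 0, 0], [0, 0.4, -0.1, 0, 0], [0, 0.6, -0.15, 0, 0], [0, 0.8, -0.2, 0, 0], [0, 1, -0.2, 0, 0], [0, 1, -0.2, 0, 0], [0, 1, -0.2, 0, 0], [0, 1, -0.2, 0, 0]]}}

```text
t: 18.63
tcp_pos: [0.9345, 0.1017, 0.3456]
tool_rot: [0.699, 0.713, 0.05, 0.035]
force: [0.5, 0.1, -0.7]
finger_gap: -0.002
```

```bash
cat > st.py <<'E'
from station import manip
import numpy as np
from scipy.spatial.transform import Rotation as Ro
np.set_printoptions(precision=4,suppress=True)
s=manip.sense();R=Ro.from_quat(s['tool_rot']).as_matrix();z=R[:,2]
print('t',round(s['t'],2),'q',s['q'],'tcp',s['tcp_pos'],'F',s['force'],'gap',round(s['finger_gap'],2))
print('tilt',np.arctan2(np.hypot(z[0],z[1]),-z[2]),'point yaw',np.arctan2(z[1],z[0]),'\nx_t',R[:,0],'y_t',R[:,1],'z_t',z)
E
python3 st.py
```

```text
t 18.63 q [-0.0176  0.99    0.218   0.0255  1.8133 -0.0297] tcp [0.9345 0.1017 0.3456] F [ 0.4862  0.0551 -0.6755] gap -0.0
tilt 0.12273330638918711 point yaw 0.18631997438479367 
x_t [-0.021   0.9996  0.0203] y_t [0.9925 0.0184 0.1207] z_t [ 0.1203  0.0227 -0.9925]
```

Request:
{"name": "move_arm", "arguments": {"deltas": [[0.02, 1, 0, 0, 0], [0.02, 1, 0, 0, 0], [0.02, 1, 0, 0, 0], [0.02, 1, 0, 0, 0], [0.02, 1, 0, 0, 0], [0.02, 1, 0, 0, 0], [0.02, 1, 0, 0, 0], [0.02, 1, 0, 0, 0]]}}

```text
t: 19.3
tcp_pos: [0.9616, 0.091, 0.2999]
tool_rot: [0.698, 0.712, 0.062, 0.045]
force: [0.3, -0.4, -0.2]
finger_gap: 0.0
```

```bash
python3 st.py
```

```text
t 19.3 q [-0.0298  1.0418  0.218   0.0306  1.7305 -0.0423] tcp [0.9616 0.091  0.2999] F [ 0.2765 -0.3622 -0.1749] gap 0.0
tilt 0.15413649394535436 point yaw 0.16796115845862866 
x_t [-0.0213  0.9995  0.0227] y_t [0.9882 0.0176 0.1518] z_t [ 0.1514  0.0257 -0.9881]
```

Request:
{"name": "move_arm", "arguments": {"deltas": [[0.12, 1, -0.25, 0, 0], [0.12, 1, -0.25, 0, 0], [0.12, 1, -0.25, 0, 0], [0.12, 1, -0.25, 0, 0], [0.12, 1, -0.25, 0, 0], [0.12, 1, -0.25, 0, 0], [0.12, 1, -0.25, 0, 0], [0.12, 1, -0.25, 0, 0]]}}

```text
t: 19.97
tcp_pos: [0.9641, 0.1003, 0.3171]
tool_rot: [0.697, 0.711, 0.074, 0.055]
force: [0.8, -1.1, -0.1]
finger_gap: 0.002
```

Request:
{"name": "move_arm", "arguments": {"deltas": [[0.12, 1, -0.4, 0, 0], [0.12, 1, -0.4, 0, 0], [0.12, 1, -0.4, 0, 0], [0.12, 1, -0.4, 0, 0], [0.12, 1, -0.4, 0, 0], [0.12, 1, -0.4, 0, 0], [0.12, 1, -0.4, 0, 0], [0.12, 1, -0.4, 0, 0]]}}

```text
t: 20.63
tcp_pos: [0.9554, 0.1058, 0.3633]
tool_rot: [0.696, 0.71, 0.087, 0.065]
force: [-0.5, 0.3, 0.1]
finger_gap: -0.002
```

```bash
python3 st.py
```

```text
t 20.63 q [-0.0161  0.9749  0.219   0.0362  1.7332 -0.0257] tcp [0.9554 0.1058 0.3633] F [-0.4661  0.3399  0.0527] gap -0.0
tilt 0.21731033469211064 point yaw 0.15017173578261442 
x_t [-0.0223  0.9994  0.0281] y_t [0.9768 0.0158 0.2138] z_t [ 0.2132  0.0323 -0.9765]
```

Request:
{"name": "move_arm", "arguments": {"deltas": [[0.12, 1, -0.33, 0, 0], [0.12, 1, -0.33, 0, 0], [0.12, 1, -0.33, 0, 0], [0.12, 1, -0.33, 0, 0], [0.12, 1, -0.33, 0, 0], [0.12, 1, -0.33, 0, 0], [0.12, 1, -0.33, 0, 0], [0.12, 1, -0.33, 0, 0]]}}

```text
t: 21.3
tcp_pos: [0.9516, 0.1108, 0.3936]
tool_rot: [0.695, 0.708, 0.099, 0.075]
force: [-0.3, -0.4, -0.0]
finger_gap: 0.0
```

Request:
{"name": "move_arm", "arguments": {"deltas": [[0.12, 1, -0.33, 0, 0], [0.12, 1, -0.33, 0, 0], [0.12, 1, -0.33, 0, 0], [0.12, 1, -0.33, 0, 0], [0.12, 1, -0.33, 0, 0], [0.12, 1, -0.33, 0, 0], [0.12, 1, -0.33, 0, 0], [0.12, 1, -0.33, 0, 0]]}}

```text
t: 21.97
tcp_pos: [0.9468, 0.1145, 0.424]
tool_rot: [0.693, 0.707, 0.111, 0.085]
force: [-0.1, 0.1, 0.2]
finger_gap: 0.003
```

Request:
{"name": "move_arm", "arguments": {"deltas": [[0.12, 1, -0.33, 0, 0], [0.12, 1, -0.33, 0, 0], [0.12, 1, -0.33, 0, 0], [0.12, 1, -0.33, 0, 0], [0.12, 1, -0.33, 0, 0], [0.12, 1, -0.33, 0, 0], [0.12, 1, -0.33, 0, 0], [0.12, 1, -0.33, 0, 0]]}}

```text
t: 22.63
tcp_pos: [0.9412, 0.1171, 0.4543]
tool_rot: [0.692, 0.705, 0.124, 0.095]
force: [-0.1, -0.5, -0.1]
finger_gap: -0.001
```

```bash
python3 st.py
```

```text
t 22.63 q [-0.0073  0.8788  0.2191  0.046   1.7342 -0.0116] tcp [0.9412 0.1171 0.4543] F [-0.0735 -0.4743 -0.0529] gap -0.0
tilt 0.31251953038129554 point yaw 0.14100406465428986 
x_t [-0.0248  0.999   0.0374] y_t [0.9522 0.0122 0.3052] z_t [ 0.3044  0.0432 -0.9516]
```

Request:
{"name": "move_arm", "arguments": {"deltas": [[-0.15, 1, -0.1, 0, 0], [-0.15, 1, -0.1, 0, 0], [-0.15, 1, -0.1, 0, 0], [-0.15, 1, -0.1, 0, 0], [-0.15, 1, -0.1, 0, 0], [-0.15, 1, -0.1, 0, 0], [-0.15, 1, -0.1, 0, 0], [-0.15, 1, -0.1, 0, 0]]}}

```text
t: 23.3
tcp_pos: [0.961, 0.0672, 0.4446]
tool_rot: [0.69, 0.703, 0.135, 0.105]
force: [0.2, 0.3, 0.2]
finger_gap: 0.002
```

Request:
{"name": "move_arm", "arguments": {"deltas": [[-0.15, 1, -0.1, 0, 0], [-0.15, 1, -0.1, 0, 0], [-0.15, 1, -0.1, 0, 0], [-0.15, 1, -0.1, 0, 0], [-0.15, 1, -0.1, 0, 0], [-0.15, 1, -0.1, 0, 0], [-0.15, 1, -0.1, 0, 0], [-0.15, 1, -0.1, 0, 0]]}}

```text
t: 23.97
tcp_pos: [0.9737, 0.0277, 0.4429]
tool_rot: [0.688, 0.701, 0.147, 0.116]
force: [0.4, -1.1, 0.4]
finger_gap: -0.003
```

```bash
python3 st.py
```

```text
t 23.97 q [-0.1113  0.8993  0.219   0.0866  1.6561 -0.1059] tcp [0.9737 0.0277 0.4429] F [ 0.4262 -1.0851  0.3979] gap -0.0
tilt 0.37635656229214104 point yaw 0.12529298317965806 
x_t [-0.0254  0.9989  0.0394] y_t [0.9308 0.0093 0.3654] z_t [ 0.3647  0.0459 -0.93  ]
```

Request:
{"name": "move_arm", "arguments": {"deltas": [[0.08, 1, -0.1, 0, 0], [0.08, 1, -0.1, 0, 0], [0.08, 1, -0.1, 0, 0], [0.08, 1, -0.1, 0, 0], [0.08, 1, -0.1, 0, 0], [0.08, 1, -0.1, 0, 0], [0.08, 1, -0.1, 0, 0], [0.08, 1, -0.1, 0, 0]]}}

```text
t: 24.63
tcp_pos: [0.9804, 0.0424, 0.4494]
tool_rot: [0.686, 0.698, 0.158, 0.127]
force: [0.1, -0.7, -0.2]
finger_gap: 0.0
```

Request:
{"name": "move_arm", "arguments": {"deltas": [[0.08, 1, -0.1, 0, 0], [0.08, 1, -0.1, 0, 0], [0.08, 1, -0.1, 0, 0], [0.08, 1, -0.1, 0, 0], [0.08, 1, -0.1, 0, 0], [0.08, 1, -0.1, 0, 0], [0.08, 1, -0.1, 0, 0], [0.08, 1, -0.1, 0, 0]]}}

```text
t: 25.3
tcp_pos: [0.9844, 0.0532, 0.461]
tool_rot: [0.684, 0.696, 0.17, 0.138]
force: [0.3, -0.3, -0.3]
finger_gap: -0.0
```

Request:
{"name": "move_arm", "arguments": {"deltas": [[0.08, 1, -0.1, 0, 0], [0.08, 1, -0.1, 0, 0], [0.08, 1, -0.1, 0, 0], [0.08, 1, -0.1, 0, 0], [0.08, 1, -0.1, 0, 0], [0.08, 1, -0.1, 0, 0], [0.08, 1, -0.1, 0, 0], [0.08, 1, -0.1, 0, 0]]}}

```text
t: 25.97
tcp_pos: [0.9861, 0.0618, 0.4769]
tool_rot: [0.682, 0.693, 0.182, 0.148]
force: [-0.1, 0.3, -0.3]
finger_gap: 0.003
```

Request:
{"name": "move_arm", "arguments": {"deltas": [[0.08, 1, -0.1, 0, 0], [0.08, 1, -0.1, 0, 0], [0.08, 1, -0.1, 0, 0], [0.08, 1, -0.1, 0, 0], [0.08, 1, -0.1, 0, 0], [0.08, 1, -0.1, 0, 0], [0.08, 1, -0.1, 0, 0], [0.08, 1, -0.1, 0, 0]]}}

```text
t: 26.63
tcp_pos: [0.9858, 0.0684, 0.4962]
tool_rot: [0.679, 0.69, 0.193, 0.159]
force: [-0.1, -0.5, 0.4]
finger_gap: -0.003
```

```bash
python3 st.py
```

```text
t 26.63 q [-0.0679  0.8553  0.2191  0.0845  1.5681 -0.063 ] tcp [0.9858 0.0684 0.4962] F [-0.1084 -0.4802  0.4069] gap -0.0
tilt 0.5055973378166978 point yaw 0.10717964823331984 
x_t [-0.0277  0.9987  0.0439] y_t [0.876  0.003  0.4823] z_t [ 0.4816  0.0518 -0.8749]
```

Request:
{"name": "move_arm", "arguments": {"deltas": [[0.08, 1, -0.0, 0, 0], [0.08, 1, -0.0, 0, 0], [0.08, 1, 0, 0, 0], [0.08, 1, 0, 0, 0], [0.08, 1, 0, 0, 0], [0.08, 1, 0, 0, 0], [0.08, 1, 0, 0, 0], [0.08, 1, 0, 0, 0]]}}

```text
t: 27.3
tcp_pos: [0.9936, 0.0744, 0.5003]
tool_rot: [0.676, 0.687, 0.205, 0.169]
force: [-0.4, -0.2, -0.2]
finger_gap: -0.002
```

Request:
{"name": "move_arm", "arguments": {"deltas": [[0.08, 1, -0.0, 0, 0], [0.08, 1, -0.0, 0, 0], [0.08, 1, 0, 0, 0], [0.08, 1, 0, 0, 0], [0.08, 1, 0, 0, 0], [0.08, 1, 0, 0, 0], [0.08, 1, 0, 0, 0], [0.08, 1, 0, 0, 0]]}}

```text
t: 27.97
tcp_pos: [0.9981, 0.0791, 0.5106]
tool_rot: [0.673, 0.684, 0.217, 0.179]
force: [-0.5, -0.0, 0.4]
finger_gap: -0.001
```

```bash
python3 st.py
```

```text
t 27.97 q [-0.0568  0.8494  0.219   0.0864  1.5091 -0.053 ] tcp [0.9981 0.0791 0.5106] F [-0.5409 -0.0088  0.377 ] gap -0.0
tilt 0.5701474317820192 point yaw 0.10346851380458161 
x_t [-0.0296  0.9984  0.0472] y_t [ 0.8431 -0.0004  0.5377] z_t [ 0.5369  0.0557 -0.8418]
```

```bash
cat > kin.py <<'E'
import numpy as np
from scipy.optimize import least_squares
D=[([1.09148806,.528481572,1.43393841,0,1.18137248,-.1785],[.18482353,.59630969,.24131264]),
([-.1457,.1713,1.8328,.0003,1.1377,-.4119],[.4196,.0507,.2999]),
([-.5566,.1638,1.8435,.001,1.1357,-.5771],[.4003,-.118,.2996]),
([-.6213,.72,1.9727,-.0001,.4482,-.6415],[.4347,-.1747,.0281]),
([-.6397,.7134,2.0038,0,.4247,-.6599],[.4209,-.1748,.0292]),
([-.5848,.5014,1.8446,-.0001,.7971,-.6047],[.4633,-.1736,.1485]),
([-.684,.2532,1.8938,.0002,.9897,-.7037],[.3918,-.1761,.2487]),
([.2047587,.6421146,.88777,.0008,1.6124775,.1834],[.70972295,.26100172,.36140507]),
([.1573465,.76989593,.7962565,.0058,1.51107968,.1377],[.79210076,.23975238,.29899072]),
([.15078572,.99405946,.21945151,.0037,1.89965344,.1329],[.88074955,.24712303,.33934425]),
([-.0073,.8788,.2191,.046,1.7342,-.0116],[.9412,.1171,.4543]),
([-.0568,.8494,.219,.0864,1.5091,-.053],[.9981,.0791,.5106])]
def Rz(a):c,s=np.cos(a),np.sin(a);return np.array([[c,-s,0],[s,c,0],[0,0,1]])
def Ry(a):c,s=np.cos(a),np.sin(a);return np.array([[c,0,s],[0,1,0],[-s,0,c]])
def fk(p,q,full=False):
    h,x0,L1,o3,L2x,L2z,d,L3,e=p
    R=Rz(q[0]);P=R@[x0,0,h];R=R@Ry(q[1]);S=P.copy();P=P+R@[o3,0,L1];E=P.copy()
    R=R@Ry(q[2]);P=P+R@[L2x,d,L2z];R=R@Rz(q[3]);W=P.copy();R=R@Ry(q[4]);P=P+R@[e,0,L3];R=R@Rz(q[5])
    return (P,R,E,W) if full else P
def fit():
    f=lambda p:np.concatenate([fk(p,q)-x for q,x in D])
    r=least_squares(f,[.2,0,.45,0,0,.45,.111,.3,0]);return r.x,np.abs(f(r.x)).max()
if __name__=='__main__':
    np.set_printoptions(precision=4,suppress=True)
    p,e=fit();print(p,e)
    P,R,E,W=fk(p,D[-1][0],1);print(P,'\n',R,E,W)
E
python3 kin.py
```

```text
[ 0.2742  0.0001  0.588  -0.      0.1141  0.3917  0.111   0.2857  0.0001] 4.6986783940244914e-05
[0.9981 0.0791 0.5106] 
 [[-0.8431 -0.0296  0.5369]
 [ 0.0004  0.9984  0.0557]
 [-0.5377  0.0472 -0.8418]] [ 0.4409 -0.0251  0.6625] [0.8448 0.0632 0.7511]
```

```bash
cat > ik.py <<'E'
from kin import *
from scipy.spatial.transform import Rotation as Ro
p,_=fit()
lo=np.array([-3.08,-.75,.22,-1.43,0,-2.85]);hi=np.array([3.08,2.2,2.44,4.57,2.65,2.85])
M=Rz(np.pi/2)
def ik(pos,R,q0):
    def f(q):
        P,Q,_,_=fk(p,q,1);Q=Q@M
        return np.concatenate([(P-pos)*3,Ro.from_matrix(Q.T@R).as_rotvec()])
    r=least_squares(f,np.clip(q0,lo+1e-3,hi-1e-3),bounds=(lo,hi));return r.x,np.abs(f(r.x)).max()
E
python3 - <<'E'
import sys;sys.path.insert(0,'.')
from ik import *
np.set_printoptions(precision=3,suppress=True)
x=np.array([-.0296,.9984,.0472]);y=np.array([.8431,-.0004,.5377]);z=np.array([.5369,.0557,-.8418])
R=np.stack([x,y,z],1);q00=np.array(D[-1][0])
for tw in(0,np.pi/2,-np.pi/2):
    Rt=R@Rz(tw);print('twist',tw,'y_t',Rt[:,1],'x_t',Rt[:,0])
    for cx in(.36,.40,.44,.48,.52,.56):
        best=None
        for g in([-.6,.6,2,0,.3,-.6+tw],[-.8,.4,2.2,.3,.3,tw-.6],q00+[0,0,0,0,0,tw]):
            q,e=ik(np.array([cx,-.292,.03]),Rt,np.array(g))
            if best is None or e<best[1]:best=(q,e)
        print(cx,best[0],'err %.4f'%best[1],'W',fk(p,best[0],1)[3],'E',fk(p,best[0],1)[2])
E
```

```text
twist 0 y_t [ 0.843 -0.     0.538] x_t [-0.03   0.998  0.047]
0.36 [-1.281  0.824  2.216  1.582  0.557 -2.85 ] err 0.0068 W [ 0.209 -0.311  0.272] E [ 0.123 -0.414  0.674]
0.4 [-1.181  0.82   2.165  1.608  0.545 -2.761] err 0.0000 W [ 0.247 -0.308  0.27 ] E [ 0.163 -0.398  0.675]
0.44 [-1.088  0.814  2.098  1.576  0.525 -2.619] err 0.0000 W [ 0.287 -0.308  0.27 ] E [ 0.198 -0.379  0.678]
0.48 [-1.006  0.813  2.026  1.527  0.505 -2.47 ] err 0.0000 W [ 0.327 -0.308  0.27 ] E [ 0.229 -0.361  0.678]
0.52 [-0.933  0.817  1.951  1.46   0.486 -2.316] err 0.0000 W [ 0.367 -0.308  0.27 ] E [ 0.255 -0.344  0.677]
0.56 [-0.868  0.825  1.871  1.377  0.471 -2.155] err 0.0000 W [ 0.407 -0.308  0.27 ] E [ 0.279 -0.33   0.673]
twist 1.5707963267948966 y_t [ 0.03  -0.998 -0.047] x_t [ 0.843 -0.     0.538]
0.36 [-1.284  0.832  2.226  1.623  0.56  -1.328] err 0.0000 W [ 0.207 -0.308  0.27 ] E [ 0.123 -0.417  0.67 ]
0.4 [-1.181  0.82   2.165  1.608  0.545 -1.191] err 0.0000 W [ 0.247 -0.308  0.27 ] E [ 0.163 -0.398  0.675]
0.44 [-1.088  0.814  2.098  1.576  0.525 -1.048] err 0.0000 W [ 0.287 -0.308  0.2
[... 397 characters left out ...]
 0.998  0.047] x_t [-0.843  0.    -0.538]
0.36 [-0.955  0.649  2.012  0.457  0.389 -2.85 ] err 0.3536 W [ 0.342 -0.291  0.343] E [ 0.206 -0.29   0.743]
0.4 [-0.908  0.67   1.959  0.505  0.405 -2.85 ] err 0.3199 W [ 0.369 -0.293  0.338] E [ 0.225 -0.288  0.735]
0.44 [-0.865  0.693  1.905  0.549  0.42  -2.85 ] err 0.2866 W [ 0.396 -0.294  0.332] E [ 0.244 -0.286  0.727]
0.48 [-0.826  0.718  1.849  0.589  0.433 -2.85 ] err 0.2535 W [ 0.423 -0.295  0.326] E [ 0.262 -0.284  0.717]
0.52 [-0.79   0.744  1.791  0.625  0.446 -2.85 ] err 0.2203 W [ 0.451 -0.297  0.32 ] E [ 0.281 -0.283  0.707]
0.56 [-0.757  0.772  1.731  0.659  0.458 -2.85 ] err 0.1871 W [ 0.478 -0.299  0.313] E [ 0.298 -0.282  0.695]
```

```bash
cat > path.py <<'E'
from ik import *
np.set_printoptions(precision=3,suppress=True)
R0=fk(p,np.array(D[-1][0]),1)[1]@M
def run(W,twtot,ktw,n=25):
    q=np.array(D[-1][0]);prev=np.array([.998,.079,.511]);tw=0
    for i,w in enumerate(W):
        w=np.array(w)
        for k in range(1,n+1):
            t=k/n;pos=prev+(w-prev)*t
            a=twtot*min(1,(i+t)/ktw)
            q2,e=ik(pos,R0@Rz(a),q)
            if e>2e-3 or np.abs(q2-q).max()>.25:print('  !',i,k,pos,'e %.3f'%e,'dq',q2-q)
            q=q2
        print(i,w,q,'W',fk(p,q,1)[3],'E',fk(p,q,1)[2]);prev=w
if __name__=='__main__':
    print('A');run([(.55,.10,.42),(.42,.0,.36),(.36,-.29,.25),(.36,-.29,.03)],np.pi/2,2)
    print('B');run([(.55,.10,.42),(.46,.0,.40),(.40,-.29,.30),(.385,-.29,.03)],np.pi/2,2)
    print('C');run([(.55,.10,.30),(.46,.0,.25),(.40,-.29,.25),(.385,-.29,.03)],np.pi/2,2)
E
python3 path.py
```

```text
A
0 [0.55 0.1  0.42] [-0.069  0.059  1.742  0.132  0.781  0.634] W [0.397 0.084 0.661] E [ 0.035 -0.002  0.861]
1 [0.42 0.   0.36] [-0.488 -0.126  2.095  0.464  0.739  0.789] W [ 0.267 -0.016  0.601] E [-0.065  0.035  0.858]
2 [ 0.36 -0.29  0.25] [-1.282  0.253  2.079  0.776  0.859 -0.264] W [ 0.207 -0.306  0.49 ] E [ 0.042 -0.141  0.843]
3 [ 0.36 -0.29  0.03] [-1.282  0.833  2.23   1.633  0.56  -1.337] W [ 0.207 -0.306  0.27 ] E [ 0.124 -0.417  0.67 ]
B
0 [0.55 0.1  0.42] [-0.069  0.059  1.742  0.132  0.781  0.634] W [0.397 0.084 0.661] E [ 0.035 -0.002  0.861]
1 [0.46 0.   0.4 ] [-0.422 -0.099  1.952  0.38   0.819  0.938] W [ 0.307 -0.016  0.641] E [-0.053  0.024  0.859]
2 [ 0.4  -0.29  0.3 ] [-1.179  0.193  1.961  0.697  0.938 -0.033] W [ 0.247 -0.306  0.541] E [ 0.043 -0.104  0.851]
3 [ 0.385 -0.29   0.03 ] [-1.217  0.825  2.193  1.625  0.551 -1.252] W [ 0.232 -0.306  0.27 ] E [ 0.15  -0.405  0.673]
C
0 [0.55 0.1  0.3 ] [-0.069  0.211  1.934  0.218  0.442  0.531] W [0.397 0.084 0.541] E [ 0.123 -0.008  0.849]
1 [0.46 0.   0.25] [-0.422  0.171  2.213  0.848  0.369  0.391] W [ 0.307 -0.016  0.491] E [ 0.091 -0.041  0.854]
2 [ 0.4  -0.29  0.25] [-1.179  0.283  2.027  0.784  0.822 -0.17 ] W [ 0.247 -0.306  0.49 ] E [ 0.063 -0.152  0.839]
3 [ 0.385 -0.29   0.03 ] [-1.217  0.825  2.193  1.625  0.551 -1.252] W [ 0.232 -0.306  0.27 ] E [ 0.15  -0.405  0.673]
```

Request:
{"name": "move_arm", "arguments": {"deltas": [[0, -0.04, -0.02, 0.05, 50], [0.01, -0.11, -0.04, 0.15, 100], [0.01, -0.19, -0.07, 0.27, 100], [0.02, -0.27, -0.1, 0.39, 100], [0.02, -0.35, -0.13, 0.51, 100], [0.03, -0.43, -0.16, 0.63, 100], [0.03, -0.49, -0.18, 0.73, 100], [0.04, -0.53, -0.2, 0.8, 100]]}}

```text
t: 28.63
tcp_pos: [0.7728, 0.0905, 0.4639]
tool_rot: [0.797, 0.536, 0.247, 0.132]
force: [0.6, -0.3, -0.5]
finger_gap: 1.0
```

```bash
cat > to.py <<'E'
import sys
from station import manip
import numpy as np
from scipy.spatial.transform import Rotation as Ro
np.set_printoptions(precision=3,suppress=True)
s=manip.sense();R=Ro.from_quat(s['tool_rot']).as_matrix();z=R[:,2]
print('t',round(s['t'],2),'q',s['q'],'tcp',s['tcp_pos'],'F',s['force'],'gap',round(s['finger_gap'],2),'tilt',np.arccos(-z[2]),'x_t',R[:,0],'y_t',R[:,1],'z_t',z)
pos=s['tcp_pos']
for a in sys.argv[1:]:
    w=np.array([float(v) for v in a.split(',')]);print(a,'units',R.T@(w-pos)/.4,'dist',np.linalg.norm(w-pos))
E
python3 to.py .55,.10,.42
```

```text
t 28.63 q [-0.059  0.388  1.181  0.102  1.013  0.299] tcp [0.773 0.091 0.464] F [ 0.57  -0.254 -0.47 ] gap 1.0 tilt 0.5678019576204603 x_t [0.304 0.919 0.253] y_t [ 0.788 -0.391  0.475] z_t [ 0.535  0.055 -0.843]
.55,.10,.42 units [-0.175 -0.5   -0.204] dist 0.22727470819573284
```

Request:
{"name": "move_arm", "arguments": {"deltas": [[-0.02, -0.05, -0.02, 0.08, 100], [-0.04, -0.12, -0.05, 0.19, 100], [-0.07, -0.19, -0.08, 0.3, 100], [-0.1, -0.27, -0.11, 0.42, 100], [-0.12, -0.35, -0.14, 0.54, 100], [-0.15, -0.42, -0.17, 0.65, 100], [-0.17, -0.47, -0.19, 0.74, 100], [-0.175, -0.5, -0.2, 0.8, 100]]}}

```text
t: 29.3
tcp_pos: [0.5508, 0.0998, 0.4183]
tool_rot: [0.887, 0.367, 0.269, 0.08]
force: [-0.0, 0.7, 0.6]
finger_gap: 1.001
```

```bash
python3 to.py .46,0,.40 .42,-.1,.36
```

```text
t 29.3 q [-0.069  0.062  1.743  0.132  0.779  0.65 ] tcp [0.551 0.1   0.418] F [-0.028  0.724  0.591] gap 1.0 tilt 0.5684124649901049 x_t [0.586 0.694 0.418] y_t [ 0.608 -0.718  0.339] z_t [ 0.535  0.056 -0.843]
.46,0,.40 units [-0.325  0.026 -0.097] dist 0.13619374331619052
.42,-.1,.36 units [-0.599  0.11  -0.08 ] dist 0.24585359231255233
```

Request:
{"name": "move_arm", "arguments": {"deltas": [[-0.05, 0.01, -0.01, 0.08, 100], [-0.12, 0.02, -0.02, 0.19, 100], [-0.2, 0.04, -0.03, 0.3, 100], [-0.29, 0.05, -0.04, 0.42, 100], [-0.38, 0.07, -0.05, 0.54, 100], [-0.47, 0.08, -0.06, 0.65, 100], [-0.55, 0.1, -0.07, 0.74, 100], [-0.6, 0.11, -0.08, 0.8, 100]]}}

```text
t: 29.97
tcp_pos: [0.4224, -0.1024, 0.3601]
tool_rot: [0.942, 0.182, 0.28, 0.026]
force: [0.0, -0.6, 0.1]
finger_gap: 0.998
```

```bash
python3 to.py .385,-.291,.28
```

```text
t 29.97 q [-0.8   -0.073  2.051  0.585  0.874  0.071] tcp [ 0.422 -0.102  0.36 ] F [ 0.003 -0.624  0.09 ] gap 1.0 tilt 0.5706420571220465 x_t [0.776 0.358 0.519] y_t [ 0.329 -0.932  0.151] z_t [ 0.538  0.053 -0.842]
.385,-.291,.28 units [-0.345  0.378  0.093] dist 0.20832882040961498
```

Request:
{"name": "move_arm", "arguments": {"deltas": [[-0.03, 0.03, 0.01, 0.08, 100], [-0.07, 0.08, 0.02, 0.18, 100], [-0.12, 0.13, 0.03, 0.29, 100], [-0.17, 0.18, 0.04, 0.4, 100], [-0.22, 0.24, 0.06, 0.5, 100], [-0.27, 0.3, 0.07, 0.6, 100], [-0.32, 0.35, 0.08, 0.7, 100], [-0.345, 0.378, 0.09, 0.76, 100]]}}

```text
t: 30.63
tcp_pos: [0.3858, -0.2931, 0.2809]
tool_rot: [0.96, 0.001, 0.28, -0.027]
force: [0.5, 0.5, -0.4]
finger_gap: 1.0
```

```bash
python3 snap.py 13 scene side wrist; python3 lip.py scene13; python3 to.py .385,-.294,.10 .385,-.294,.028
python3 - <<'E'
from lip import *
# board & vase from current scene: board top points by colour
for n in('scene13','side13'):
    a=V(f'pics/{n}.npz');ys,xs=np.nonzero(a.d>0)
    rr=np.stack([(xs-a.c[0])/a.f,(ys-a.c[1])/a.f,np.ones(len(xs))])*a.d[ys,xs]
    P=((a.T[:3,:3]@rr).T+a.T[:3,3]-O)@Rh*1000
    k=(P[:,2]>36)&(P[:,2]<47)&(P[:,0]>-200)&(P[:,0]<0)&(abs(P[:,1])<140)
    c=a.p[ys,xs].astype(int);k&=(c[:,0]-c[:,2]>30)
    q=P[k];print(n,len(q),'x',np.percentile(q[:,0],[1,99]),'y',np.percentile(q[:,1],[1,99]),'z',np.median(q[:,2]))
    k=(P[:,2]>60)&(P[:,2]<165)&(P[:,0]>-170)&(P[:,0]<-50)&(P[:,1]>-70)&(P[:,1]<40)
    for h in range(60,165,10):
        s=P[k&(P[:,2]>h)&(P[:,2]<h+10)]
        if len(s)>5:print(h,len(s),'x',np.percentile(s[:,0],[2,98]),'y',np.percentile(s[:,1],[2,98]))
E
```

```text
{'t': 30.7833, 'q': array([-1.2131,  0.2132,  2.005 ,  0.7252,  0.9069, -0.1023]), 'tcp_pos': array([ 0.3863, -0.29  ,  0.2811]), 'tool_rot': array([ 0.9596,  0.0026,  0.2799, -0.0282]), 'force': array([ 0.5348,  0.1711, -0.5107]), 'finger_gap': 1.0029740590071317}
pics/scene13.npz -115 -60 430 top z med 241.77281800749677 [239.9 243.1] front 239.92978551349287
pics/scene13.npz -60 0 422 top z med 241.78476098118833 [240.3 243. ] front 240.18241753440307
pics/scene13.npz 0 60 374 top z med 241.6613116343746 [239.9 243.1] front 240.3210720883567
pics/scene13.npz 60 115 309 top z med 241.75014590972833 [240.1 243.1] front 240.4263839468686
t 30.78 q [-1.213  0.213  2.005  0.725  0.907 -0.102] tcp [ 0.386 -0.29   0.281] F [ 0.535  0.171 -0.511] gap 1.0 tilt 0.5702302720293604 x_t [ 0.843 -0.011  0.537] y_t [ 0.021 -0.998 -0.053] z_t [ 0.537  0.055 -0.842]
.385,-.294,.10 units [-0.246  0.034  0.379] dist 0.18118621506633303
.385,-.294,.028 units [-0.343  0.043  0.53 ] dist 0.2531727043999814
scene13 2598 x [-147.5  -51.2] y [-96.   40.7] z 41.32633817903264
60 41 x [-127.3 -101.1] y [-44.5 -10.1]
70 98 x [-128.8  -94.3] y [-46.5   4.2]
80 121 x [-128.4  -90.1] y [-45.8   1.8]
90 226 x [-126.4  -79.1] y [-44.4   8.3]
100 192 x [-121.8  -82.7] y [-38.9   2.5]
110 134 x [-116.3  -88.5] y [-34.1  -2.5]
120 57 x [-112.2  -93.8] y [-29.5  -9. ]
130 17 x [-110.   -94.4] y [-28.6 -22.8]
150 29 x [-104.5  -82.4] y [-34.5  -8.2]
side13 1761 x [-147.5  -50.5] y [-92.1  45.2] z 41.07857584085117
60 41 x [-125.7  -82.4] y [-7.3 13.8]
70 97 x [-128.6  -73.8] y [-16.1  14.4]
80 116 x [-128.1  -74.5] y [-18.   14.2]
90 181 x [-126.4  -73.9] y [-24.3  12.9]
100 163 x [-121.2  -78.4] y [-24.8   7.4]
110 104 x [-115.5  -84.1] y [-20.4   2. ]
120 61 x [-112.  -88.] y [-17.7  -2.4]
130 61 x [-110.7  -90.4] y [-24.8  -3.5]
140 58 x [-109.9  -90. ] y [-25.7  -2. ]
150 175 x [-115.5  -83.7] y [-31.2   0.6]
```

View pics/scene13.png

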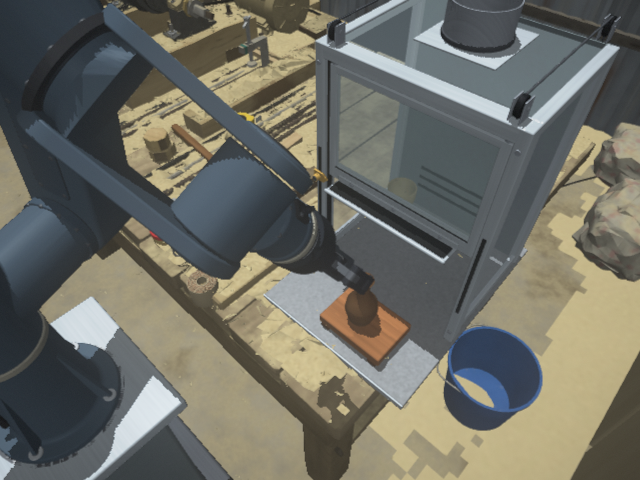

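View pics/wrist13.png

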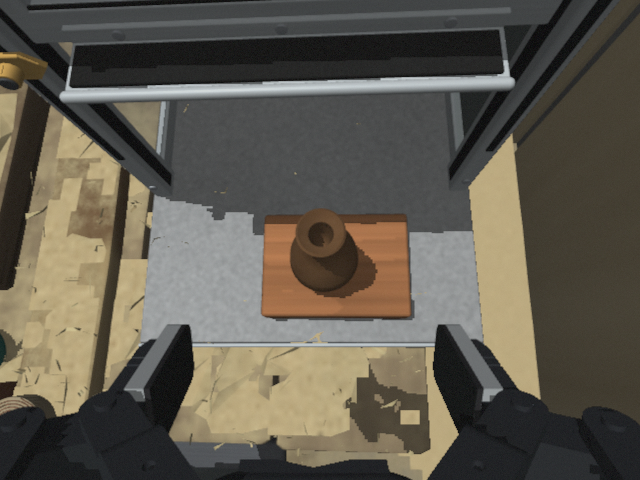

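Request:
{"name": "move_arm", "arguments": {"deltas": [[-0.02, 0.01, 0.04, 0, 100], [-0.06, 0.02, 0.09, 0, 100], [-0.1, 0.03, 0.15, 0, 100], [-0.14, 0.034, 0.21, 0, 100], [-0.18, 0.034, 0.27, 0, 100], [-0.21, 0.034, 0.33, 0, 100], [-0.24, 0.034, 0.37, 0, 100], [-0.25, 0.034, 0.38, 0, 100]]}}

```text
t: 31.45
tcp_pos: [0.3842, -0.2912, 0.0973]
tool_rot: [0.96, 0.004, 0.279, -0.03]
force: [-0.8, 0.7, -0.1]
finger_gap: 1.001
```

```bash
python3 to.py .385,-.2955,.027
```

```text
t 31.45 q [-1.219  0.641  2.175  1.295  0.575 -0.86 ] tcp [ 0.384 -0.291  0.097] F [-0.799  0.688 -0.083] gap 1.0 tilt 0.5691787566149552 x_t [ 0.844 -0.009  0.536] y_t [ 0.024 -0.998 -0.055] z_t [ 0.536  0.059 -0.842]
.385,-.2955,.027 units [-0.092  0.02   0.149] dist 0.0704809932169583
```

Request:
{"name": "move_arm", "arguments": {"deltas": [[-0.01, 0.003, 0.02, 0, 100], [-0.03, 0.006, 0.05, 0, 100], [-0.05, 0.01, 0.08, 0, 100], [-0.065, 0.015, 0.105, 0, 100], [-0.08, 0.018, 0.125, 0, 100], [-0.088, 0.02, 0.14, 0, 100], [-0.092, 0.02, 0.148, 0, 100], [-0.092, 0.02, 0.148, 0, 100]]}}

```text
t: 32.12
tcp_pos: [0.3857, -0.297, 0.0292]
tool_rot: [0.96, 0.004, 0.28, -0.028]
force: [-0.1, 0.1, -0.1]
finger_gap: 1.001
```

```bash
python3 snap.py 14 scene wrist; python3 to.py .42,-.295,.027 .565,-.292,.027
```

```text
{'t': 32.2167, 'q': array([-1.2221,  0.8234,  2.1768,  1.5926,  0.5519, -1.2119]), 'tcp_pos': array([ 0.3855, -0.2972,  0.0296]), 'tool_rot': array([ 0.9595,  0.0039,  0.2802, -0.0279]), 'force': array([-0.5692,  0.2786, -0.2463]), 'finger_gap': 0.996622020504976}
t 32.22 q [-1.222  0.823  2.177  1.593  0.552 -1.212] tcp [ 0.386 -0.297  0.03 ] F [-0.569  0.279 -0.246] gap 1.0 tilt 0.5708849890895912 x_t [ 0.843 -0.008  0.538] y_t [ 0.023 -0.998 -0.051] z_t [ 0.538  0.056 -0.841]
.42,-.295,.027 units [ 0.069 -0.003  0.052] dist 0.034666556567159654
.565,-.292,.027 units [ 0.375 -0.002  0.247] dist 0.1795911576368159
```

View pics/scene14.png

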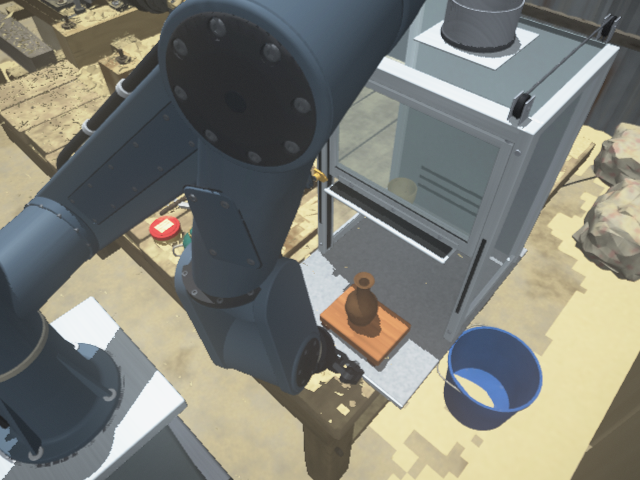

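View pics/wrist14.png

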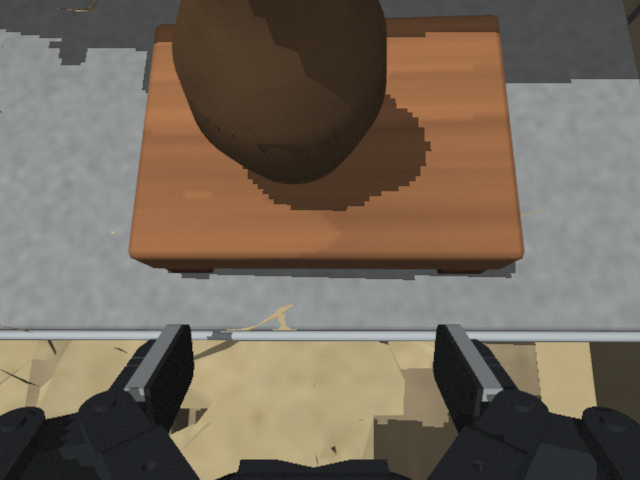

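Request:
{"name": "move_arm", "arguments": {"deltas": [[0.007, 0, 0.007, 0, 100], [0.016, -0.001, 0.014, 0, 100], [0.025, -0.002, 0.021, 0, 100], [0.034, -0.003, 0.028, 0, 100], [0.043, -0.003, 0.035, 0, 100], [0.052, -0.003, 0.041, 0, 100], [0.06, -0.003, 0.046, 0, 100], [0.069, -0.003, 0.052, 0, 100]]}}

```text
t: 32.88
tcp_pos: [0.4191, -0.2951, 0.0263]
tool_rot: [0.96, 0.003, 0.279, -0.028]
force: [-5.7, -0.3, 4.2]
finger_gap: 1.001
```

```bash
python3 snap.py 15 wrist; python3 to.py .46,-.2945,.0275 .565,-.2925,.0275
```

```text
{'t': 32.9333, 'q': array([-1.1366,  0.8249,  2.1253,  1.5936,  0.5356, -1.1138]), 'tcp_pos': array([ 0.4199, -0.2951,  0.0264]), 'tool_rot': array([ 0.9597,  0.0034,  0.2796, -0.0281]), 'force': array([-2.169 ,  0.865 , -0.5958]), 'finger_gap': 1.001396233517713}
t 32.93 q [-1.137  0.825  2.125  1.594  0.536 -1.114] tcp [ 0.42  -0.295  0.026] F [-2.169  0.865 -0.596] gap 1.0 tilt 0.5696957278094569 x_t [ 0.844 -0.009  0.537] y_t [ 0.022 -0.998 -0.052] z_t [ 0.536  0.056 -0.842]
.46,-.2945,.0275 units [0.086 0.001 0.052] dist 0.04014560798475519
.565,-.2925,.0275 units [0.307 0.001 0.193] dist 0.14515344337331001
```

View pics/wrist15.png

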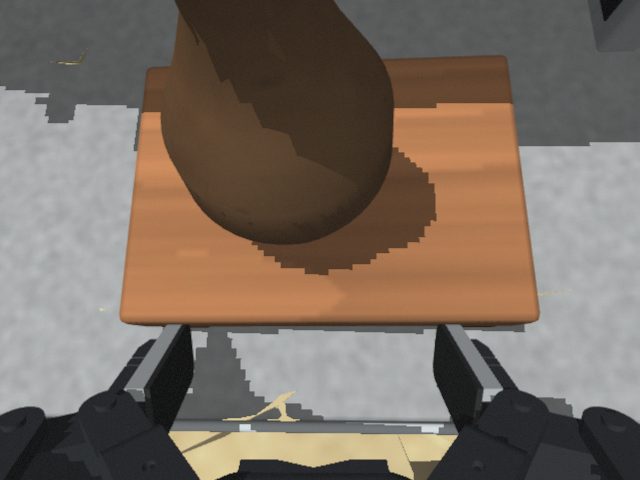

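Request:
{"name": "move_arm", "arguments": {"deltas": [[0.008, 0, 0.005, 0, 100], [0.018, 0, 0.011, 0, 100], [0.029, 0, 0.018, 0, 100], [0.04, 0, 0.025, 0, 100], [0.051, 0, 0.032, 0, 100], [0.062, 0, 0.039, 0, 100], [0.073, 0, 0.046, 0, 100], [0.084, 0, 0.052, 0, 100]]}}

```text
t: 33.6
tcp_pos: [0.4595, -0.2945, 0.0266]
tool_rot: [0.96, 0.003, 0.28, -0.028]
force: [-2.5, 0.4, -0.5]
finger_gap: 1.001
```

```bash
python3 snap.py 16 wrist; python3 to.py .51,-.2935,.0275 .565,-.2925,.0275
```

```text
{'t': 33.65, 'q': array([-1.0487,  0.8205,  2.0569,  1.5557,  0.5173, -0.9713]), 'tcp_pos': array([ 0.4606, -0.2946,  0.027 ]), 'tool_rot': array([ 0.9594,  0.0038,  0.2806, -0.0281]), 'force': array([-0.8822, -0.2915, -1.3327]), 'finger_gap': 0.9982783812142774}
t 33.65 q [-1.049  0.82   2.057  1.556  0.517 -0.971] tcp [ 0.461 -0.295  0.027] F [-0.882 -0.291 -1.333] gap 1.0 tilt 0.5717618863018583 x_t [ 0.843 -0.008  0.539] y_t [ 0.023 -0.998 -0.052] z_t [ 0.538  0.056 -0.841]
.51,-.2935,.0275 units [0.105 0.    0.066] dist 0.049460820580690526
.565,-.2925,.0275 units [0.221 0.001 0.14 ] dist 0.10446824404691944
```

View pics/wrist16.png

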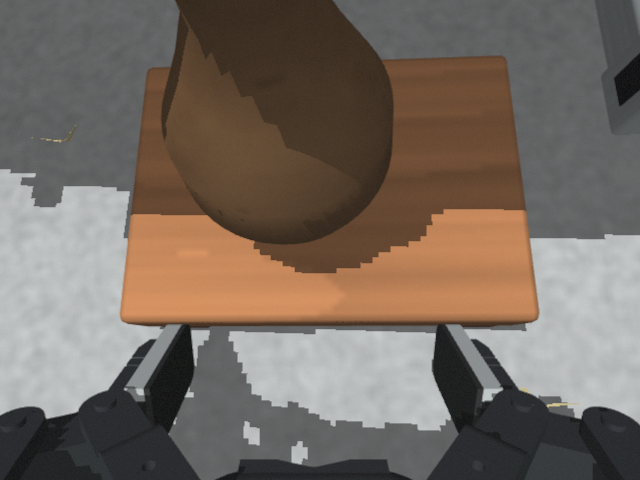

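Vase (centre near pixel 280,170) stands unchanged on the board; the board edge is square on both fingers (row ~322). Pushing on.

Request:
{"name": "move_arm", "arguments": {"deltas": [[0.008, 0, 0.005, 0, 100], [0.02, 0, 0.013, 0, 100], [0.034, 0, 0.021, 0, 100], [0.048, 0, 0.03, 0, 100], [0.062, 0, 0.039, 0, 100], [0.076, 0, 0.048, 0, 100], [0.09, 0, 0.057, 0, 100], [0.104, 0, 0.066, 0, 100]]}}

```text
t: 34.32
tcp_pos: [0.5088, -0.2933, 0.027]
tool_rot: [0.96, 0.003, 0.28, -0.028]
force: [-2.9, -0.2, 1.0]
finger_gap: 1.002
```

```bash
python3 snap.py 17 scene wrist; python3 lip.py scene17; python3 to.py .545,-.2928,.0275 .567,-.2925,.0275
```

```text
{'t': 34.4167, 'q': array([-0.9533,  0.8219,  1.9681,  1.487 ,  0.4933, -0.7893]), 'tcp_pos': array([ 0.5099, -0.2935,  0.0274]), 'tool_rot': array([ 0.9593,  0.0041,  0.281 , -0.0281]), 'force': array([-0.4764, -0.9203, -0.7302]), 'finger_gap': 1.001870605963818}
pics/scene17.npz -115 -60 434 top z med 241.74721628229736 [240.  243.1] front 240.04834107358124
pics/scene17.npz -60 0 522 top z med 241.3700526989241 [ 92.8 243. ] front 239.97849511677327
pics/scene17.npz 0 60 374 top z med 241.651778253954 [239.9 243. ] front 239.75042770799558
pics/scene17.npz 60 115 241 top z med 241.6461273862178 [240.  243.1] front 239.32497896754273
t 34.42 q [-0.953  0.822  1.968  1.487  0.493 -0.789] tcp [ 0.51  -0.293  0.027] F [-0.476 -0.92  -0.73 ] gap 1.0 tilt 0.5724970656808023 x_t [ 0.842 -0.008  0.539] y_t [ 0.024 -0.998 -0.052] z_t [ 0.539  0.056 -0.841]
.545,-.2928,.0275 units [0.074 0.    0.047] dist 0.03514390555102636
.567,-.2925,.0275 units [0.12  0.001 0.077] dist 0.05714562551116035
```

View pics/scene17.png

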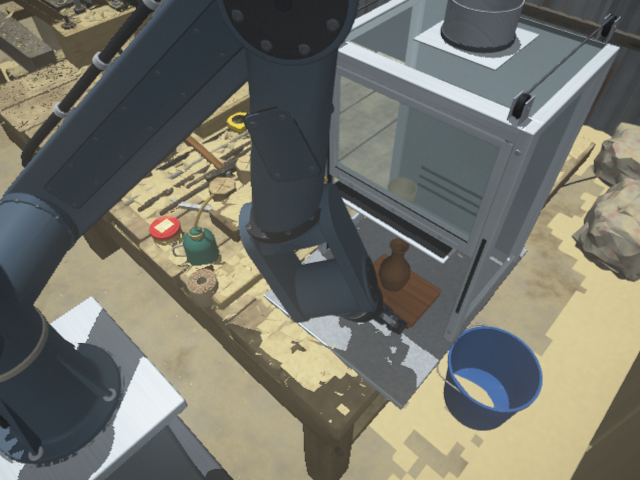

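View pics/wrist17.png

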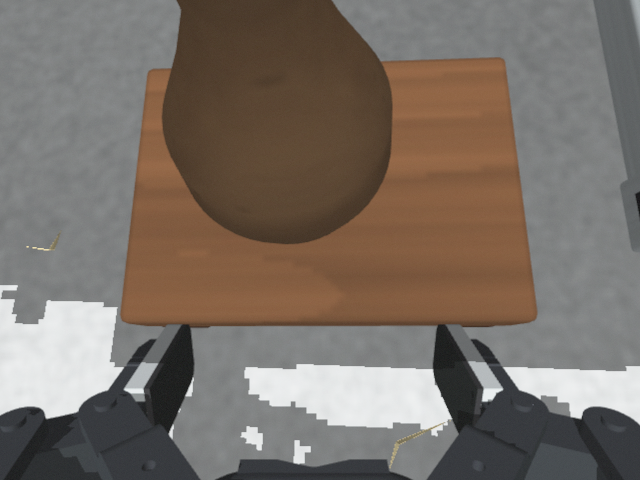

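Request:
{"name": "move_arm", "arguments": {"deltas": [[0.006, 0, 0.004, 0, 100], [0.016, 0, 0.01, 0, 100], [0.028, 0, 0.018, 0, 100], [0.04, 0, 0.025, 0, 100], [0.05, 0, 0.032, 0, 100], [0.06, 0, 0.038, 0, 100], [0.068, 0, 0.043, 0, 100], [0.074, 0, 0.047, 0, 100]]}}

```text
t: 35.08
tcp_pos: [0.5436, -0.2927, 0.027]
tool_rot: [0.96, 0.003, 0.28, -0.028]
force: [-5.4, 0.0, 1.7]
finger_gap: 0.996
```

Request:
{"name": "move_arm", "arguments": {"deltas": [[0.006, 0, 0.004, 0, 100], [0.013, 0, 0.008, 0, 100], [0.021, 0, 0.013, 0, 100], [0.029, 0, 0.018, 0, 100], [0.036, 0, 0.023, 0, 100], [0.042, 0, 0.027, 0, 100], [0.047, 0, 0.03, 0, 100], [0.05, 0, 0.032, 0, 100]]}}

```text
t: 35.75
tcp_pos: [0.5674, -0.2922, 0.027]
tool_rot: [0.96, 0.003, 0.28, -0.028]
force: [-4.5, -0.2, 1.6]
finger_gap: 0.997
```

```bash
python3 snap.py 18 scene wrist side; python3 lip.py scene18; python3 to.py .575,-.2925,.0275
python3 - <<'E'
from lip import *
for n in('wrist18','scene18','side18'):
    a=V(f'pics/{n}.npz');ys,xs=np.nonzero(a.d>0)
    rr=np.stack([(xs-a.c[0])/a.f,(ys-a.c[1])/a.f,np.ones(len(xs))])*a.d[ys,xs]
    P=((a.T[:3,:3]@rr).T+a.T[:3,3]-O)@Rh*1000
    c=a.p[ys,xs].astype(int)
    k=(P[:,2]>37)&(P[:,2]<46)&(P[:,0]>-60)&(P[:,0]<130)&(abs(P[:,1])<140)&(c[:,0]-c[:,2]>20)
    q=P[k]
    for lo in range(-110,60,20):
        s=q[(q[:,1]>lo)&(q[:,1]<lo+20)]
        if len(s)>20:print(n,lo,len(s),'x',np.percentile(s[:,0],[1,99]),'y',s[:,1].min(),s[:,1].max())
E
```

```text
{'t': 35.9, 'q': array([-0.857 ,  0.8332,  1.8555,  1.3711,  0.469 , -0.5576]), 'tcp_pos': array([ 0.5675, -0.2923,  0.0271]), 'tool_rot': array([ 0.9595,  0.0033,  0.2803, -0.0282]), 'force': array([-1.0218, -0.4156, -0.0868]), 'finger_gap': 1.0069371602237618}
pics/scene18.npz -115 -60 527 top z med 241.5133171263304 [103.9 242.9] front 238.18961670081785
pics/scene18.npz -60 0 424 top z med 241.6747463227864 [239.3 243.2] front 239.81416092171293
pics/scene18.npz 0 60 81 top z med 241.69377405507353 [240.5 243. ] front None
t 35.9 q [-0.857  0.833  1.855  1.371  0.469 -0.558] tcp [ 0.567 -0.292  0.027] F [-1.022 -0.416 -0.087] gap 1.01 tilt 0.5710921256526015 x_t [ 0.843 -0.009  0.538] y_t [ 0.022 -0.998 -0.052] z_t [ 0.538  0.056 -0.841]
.575,-.2925,.0275 units [0.016 0.001 0.009] dist 0.0075394582149948385
wrist18 -110 3283 x [ 11.9 107.9] y -95.34408541217236 -90.00050748701123
wrist18 -90 15571 x [ 11.7 108.2] y -89.99993386231871 -70.00028750000288
wrist18 -70 15069 x [ 11.6 108.1] y -69.99891865198322 -50.00102231334611
wrist18 -50 7115 x [11.1 65.5] y -49.99864398767493 -30
[... 498 characters left out ...]
2147031390302
scene18 -50 308 x [ 18.5 106.5] y -49.9792316441865 -30.35929083998742
scene18 -30 41 x [21.8 45.5] y -29.92922744897738 -18.943695560308843
scene18 30 26 x [ 89.  107.9] y 31.20673443561021 42.053688853355574
side18 -90 53 x [12.2 30.3] y -89.73142341032208 -70.42801989600575
side18 -70 59 x [12.1 30. ] y -69.91328626230016 -50.218300454039216
side18 -50 61 x [11.9 29.4] y -49.79189513302978 -30.58203375856152
side18 -30 85 x [12.2 40. ] y -29.437093631916763 -10.517355286085321
side18 -10 157 x [12.1 81.3] y -9.94759915038411 9.839589340476524
side18 10 149 x [11.7 60. ] y 10.005688337074274 29.914598173747965
side18 30 137 x [12.4 55.6] y 30.285572408781345 47.78935572143423
```

View pics/scene18.png

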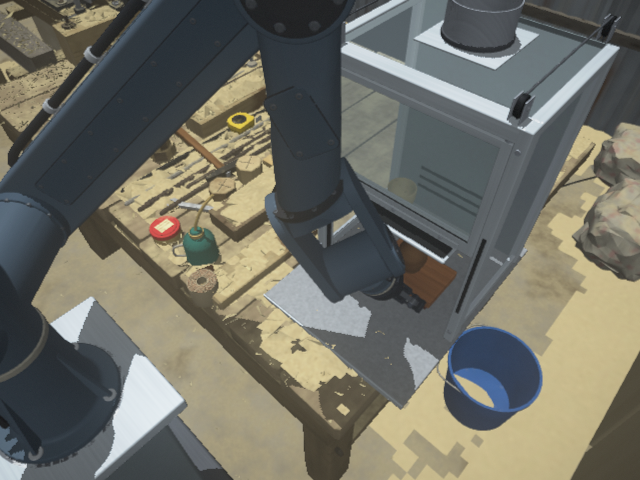

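View pics/wrist18.png

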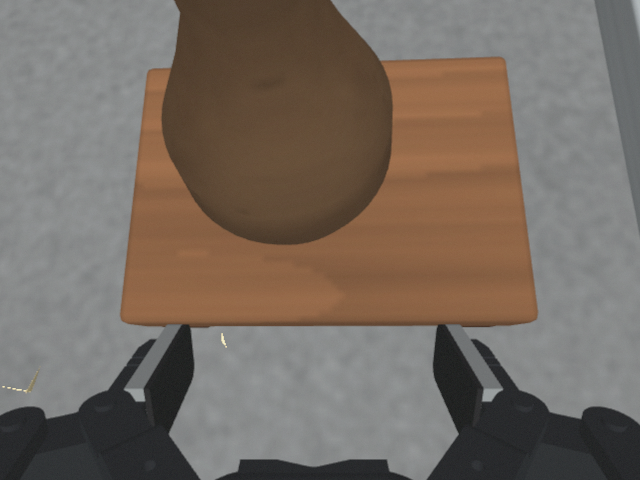

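Request:
{"name": "move_arm", "arguments": {"deltas": [[0.003, 0, 0.002, 0, 100], [0.006, 0, 0.004, 0, 100], [0.009, 0, 0.006, 0, 100], [0.012, 0, 0.008, 0, 100], [0.015, 0, 0.01, 0, 100], [0.017, 0, 0.011, 0, 100], [0.017, 0, 0.011, 0, 100], [0.017, 0, 0.011, 0, 100]]}}

```text
t: 36.57
tcp_pos: [0.5754, -0.2921, 0.027]
tool_rot: [0.96, 0.003, 0.28, -0.028]
force: [-2.8, 0.1, 2.2]
finger_gap: 0.999
```

Request:
{"name": "move_arm", "arguments": {"deltas": [[-0.006, 0, -0.004, 0, 100], [-0.02, 0, -0.013, 0, 100], [-0.05, 0, -0.032, 0, 100], [-0.09, 0, -0.058, 0, 100], [-0.14, 0, -0.09, 0, 100], [-0.19, 0, -0.122, 0, 100], [-0.24, 0, -0.154, 0, 100], [-0.28, 0, -0.18, 0, 100]]}}

```text
t: 37.23
tcp_pos: [0.4412, -0.2954, 0.0275]
tool_rot: [0.96, 0.003, 0.28, -0.028]
force: [0.1, -0.4, 0.8]
finger_gap: 1.004
```

```bash
python3 snap.py 19 wrist; python3 to.py .385,-.293,.04 .385,-.293,.28
```

```text
{'t': 37.2833, 'q': array([-1.0938,  0.8205,  2.0936,  1.5731,  0.5241, -1.0378]), 'tcp_pos': array([ 0.4384, -0.2951,  0.0269]), 'tool_rot': array([ 0.96  ,  0.0014,  0.2785, -0.0284]), 'force': array([-1.8219,  0.6142,  0.431 ]), 'finger_gap': 0.9997941050427607}
t 37.28 q [-1.094  0.82   2.094  1.573  0.524 -1.038] tcp [ 0.438 -0.295  0.027] F [-1.822  0.614  0.431] gap 1.0 tilt 0.5675332043128877 x_t [ 0.845 -0.013  0.535] y_t [ 0.019 -0.998 -0.054] z_t [ 0.535  0.055 -0.843]
.385,-.293,.04 units [-0.095 -0.009 -0.099] dist 0.054997446848890415
.385,-.293,.28 units [ 0.226 -0.042 -0.605] dist 0.2586914958982589
```

View pics/wrist19.png

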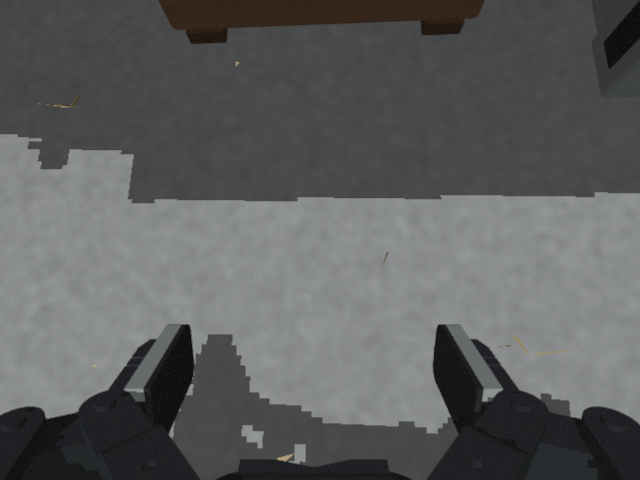

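Request:
{"name": "move_arm", "arguments": {"deltas": [[-0.03, 0, -0.02, 0, 100], [-0.07, 0, -0.06, 0, 100], [-0.095, -0.01, -0.1, 0, 100], [-0.06, -0.01, -0.16, 0, 100], [0.0, -0.02, -0.25, 0, 100], [0.06, -0.02, -0.34, 0, 100], [0.12, -0.03, -0.43, 0, 100], [0.17, -0.03, -0.52, 0, 100]]}}

```text
t: 37.95
tcp_pos: [0.3882, -0.2942, 0.2186]
tool_rot: [0.96, 0.003, 0.279, -0.029]
force: [1.9, -0.4, 1.1]
finger_gap: 0.997
```

```bash
python3 snap.py 20 scene wrist side; python3 lip.py scene20 side20 wrist20
python3 - <<'E'
from lip import *
for n in('wrist20','scene20','side20'):
    a=V(f'pics/{n}.npz');ys,xs=np.nonzero(a.d>0)
    rr=np.stack([(xs-a.c[0])/a.f,(ys-a.c[1])/a.f,np.ones(len(xs))])*a.d[ys,xs]
    P=((a.T[:3,:3]@rr).T+a.T[:3,3]-O)@Rh*1000
    c=a.p[ys,xs].astype(int)
    k=(P[:,2]>37)&(P[:,2]<46)&(P[:,0]>-60)&(P[:,0]<130)&(abs(P[:,1])<140)&(c[:,0]-c[:,2]>20)
    q=P[k]
    for lo in range(-110,60,20):
        s=q[(q[:,1]>lo)&(q[:,1]<lo+20)]
        if len(s)>20:print(n,lo,len(s),'x',np.percentile(s[:,0],[1,99]))
    k=(P[:,2]>237)&(P[:,2]<249)&(P[:,1]>130)&(P[:,1]<172)&(P[:,0]<-13)&(P[:,0]>-35)&(c[:,0]-c[:,2]>35)
    if k.sum():print(n,'arrow top region',k.sum(),np.percentile(P[k],[2,98],axis=0))
E
python3 st.py
```

```text
{'t': 38.1, 'q': array([-1.2117,  0.3404,  2.0689,  0.856 ,  0.765 , -0.2967]), 'tcp_pos': array([ 0.3896, -0.2967,  0.2209]), 'tool_rot': array([ 0.9591,  0.0051,  0.2819, -0.0237]), 'force': array([ 0.1211, -0.1771, -0.5821]), 'finger_gap': 1.003538854851129}
pics/scene20.npz -115 -60 434 top z med 241.74321983806544 [239.9 243. ] front 239.81589861843645
pics/scene20.npz -60 0 419 top z med 241.7988906638463 [240.2 243.1] front 240.22949272091532
pics/scene20.npz 0 60 372 top z med 241.6555332144611 [239.9 243. ] front 239.81563124342864
pics/scene20.npz 60 115 313 top z med 241.6978331230758 [239.9 242.8] front 239.7892539473284
pics/side20.npz -115 -60 275 top z med 241.42063617201947 [239.8 242.8] front 239.57076080042793
pics/side20.npz -60 0 327 top z med 241.3770367355693 [239.6 242.6] front 240.59297210120855
pics/side20.npz 0 60 361 top z med 241.37285067441894 [239.7 242.7] front 239.94107235531067
pics/side20.npz 60 115 359 top z med 241.50954917061563 [239.7 242.6] front 240.2008644508214
pics/wrist20.npz -115 -60 718 top z med 240.39133966166813 [239.4 242.3] front 241
[... 709 characters left out ...]
1.5]
scene20 -10 149 x [19.5 59. ]
scene20 10 218 x [19.7 87.3]
scene20 30 204 x [ 20. 105.]
scene20 arrow top region 76 [[-30.3 141.3 237.2]
 [-16.6 167.7 245.8]]
side20 -90 32 x [20.3 29.8]
side20 -70 35 x [19.9 30.7]
side20 -50 34 x [20.3 30.3]
side20 -30 81 x [19.9 47.8]
side20 -10 130 x [20.7 73.2]
side20 10 128 x [19.4 60.7]
side20 30 114 x [19.3 57. ]
side20 arrow top region 93 [[-30.8 144.5 237.2]
 [-16.7 169.9 245.5]]
t 38.1 q [-1.2117  0.3404  2.0689  0.856   0.765  -0.2967] tcp [ 0.3896 -0.2967  0.2209] F [ 0.1211 -0.1771 -0.5821] gap 1.0
tilt 0.5736450805354648 point yaw 0.08899379331888489 
x_t [ 0.841  -0.0036  0.541 ] y_t [ 0.023  -0.9988 -0.0425] z_t [ 0.5405  0.0482 -0.8399]
```

View pics/scene20.png

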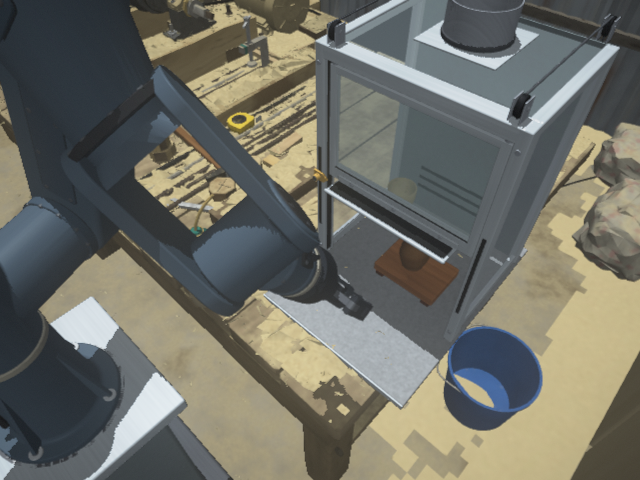

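View pics/side20.png

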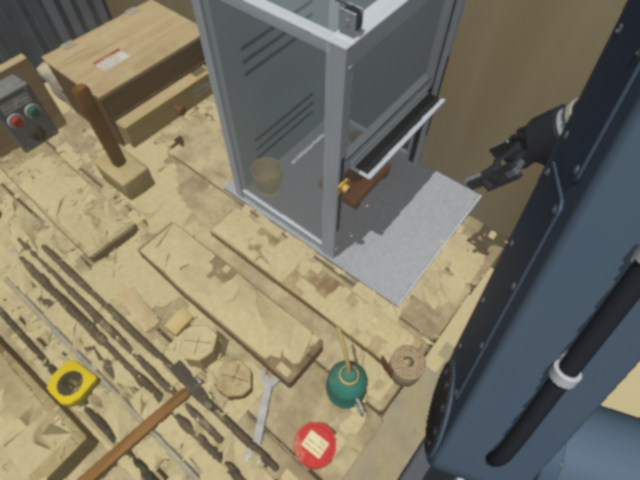

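View pics/wrist20.png

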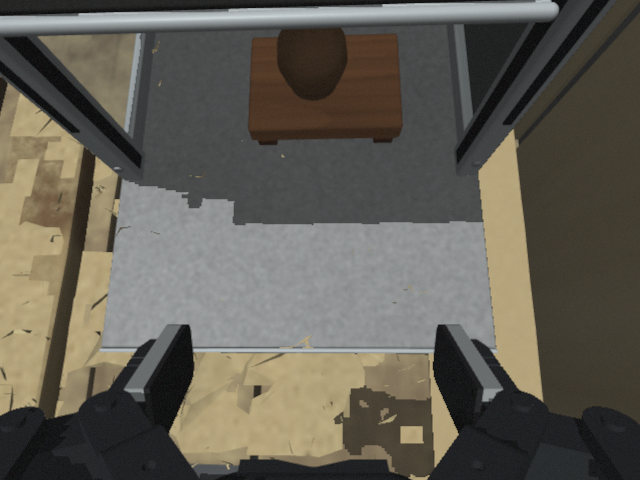

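```bash
python3 -c "
from station import manip
print(manip.sense()['qd']);print(manip.sign_off())"
```

```text
[-0.00327962  0.08684246  0.05294124  0.01461435 -0.02070204 -0.02896755]
the job is handed in; nothing more can be done
None
```

I raised the window to the arrow, then pushed the board in behind it with the vase still standing on it. I handed the job in at about 38 s of the 64 s allowed.

**How it was done:**
- **Window:** With the gripper pointing straight down there was no room under the lip. I raised the window the first 30 mm by pressing an open finger against the lip's rolled front edge and moving up. From there I pushed it up from beneath with the closed gripper's knuckle.
- **Tilting the tool:** Pointing straight down, the tool could not reach behind the window. I tilted it about 33° forward by repeatedly commanding poses just out of reach, in free air away from the hood.
- **Board:** I pushed it slowly with both open fingertips on its near face (2 to 6 N read at the wrist), then backed straight out.

**Last checks:**
- **Window height:** The underside of the lip stands at z ≈ 0.2345 m, taking its top as measured less the 7 mm thickness. The arrow's point is at about 0.2345 m in the two fixed cameras. An earlier wrist view read the arrow and lip each about 1 mm higher, with nearly the same gap. The estimated mismatch is about 1 mm or less, with the cameras good to about 2 mm.
- **Board:** Its near edge is 18.5 to 20 mm behind the window plane along its whole width, and it sits square. My estimate of where the window plane is could be off by about 3 mm; 5 mm is needed.
- **Vase, cup, can and tin:** The vase is upright in its place on the board, and by my geometry no part of the robot came near it. I checked the arrow's height and it had not moved. The cup, oil can and tin look to be in their places in the side view, though I did not measure them again.
- **Robot:** It was clear of everything, about 0.15 m before the hood, and still settling slightly (under 0.1 rad/s) at hand-in.

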